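# Open the gear reducer's filler and hang its cap on the keeper fork

## Task

Unscrew the filler cap from the gear reducer (anticlockwise seen from above, regripping as often as needed), lift it clear of the neck and hang it by its stem in the open-sided keeper fork: bring it in sideways from the fork's open end, then lower it so that its head sits down behind the raised prong ends, upright and still. Do not let the cap fall or put it down on the bench, and do not disturb the tall bottle, the jar, the open tin or the crucible standing about.

Things in the scene. Friction and masses are not known exactly. Their poses are not given: they have to be found in the camera images.
- cap_head (a point): centre of the grip head of the dark steel filler cap, z up along its axis. Round all over: knurled head 46 mm in diameter, 16 mm high (8 mm above and below this point); under it a stem 14 mm in diameter, 22 mm long; under that a hollow skirt 54 mm in diameter, 27 mm high. Whole height 65 mm, 0.11 to 0.21 kg. Can be gripped and turned by the head or by the skirt
- cap_rim (a point): centre of the lower rim of the cap's skirt, 57 mm below the head's centre. The cap starts screwed on, right-hand thread, 10 mm rise per turn, 0.8 mm play: turned anticlockwise seen from above it rises with the turn and comes free after just under one full turn (5.5 to 6.5 rad, the start varies), not before: pulling early only jams or tips it. It turns easily and stays where it is left
- filler_seat (a point): point on the axis of the grey gear reducer's filler neck, on top of its boss, where the closed cap's rim rests; 110 mm above the bench, z up. The threaded neck stands 23 mm above it. The reducer (box 100 x 80 mm, 98 mm high, foot 130 x 104 mm) is fixed to the bench; so is the short brass plug beside the neck, which is no part of the job
- throat (a point): middle of the throat of the steel keeper fork, level with the top of its two prongs, 160 mm above the bench. z up, x along the prongs from the open end to the upright. Slot 20 mm wide (y -10 to +10 mm), closed at x = +11 mm; prongs 6 mm wide, 6 mm thick below z = 0. Upright 12 x 32 mm from x = +27 mm, top 6 mm above z = 0; base plate fixed to the bench
- fork_mouth (a point): middle of the fork's open end, 33 mm in front (-x) of the throat, same axes; the cap's stem comes in here along +x. The last 6 mm of each prong are raised 5 mm above the prong's top. Hung properly, the underside of the cap's head rests flat on the prongs, between the raised ends and the upright, with 4 mm free before and behind
- tall_bottle: bystander, loose: square bottle half full of blue, 83 x 83 mm, 215 mm tall; origin at the centre of its underside
- jar: bystander, loose: clear lidded jar with green pigment and white lid, 58 mm in diameter, 78 mm tall; origin at the centre of its underside
- open_tin: bystander, loose: round dark blue open tin of wax, 62 mm in diameter, 23 mm high; origin at the centre of its underside
- crucible: bystander, loose: small copper cup, 57 mm in diameter, 41 mm high; origin at the centre of its underside
Mind the look-alikes: they are no part of the job. What is shaped like the part that bears cap_head but purple is not meant.

How it is judged (in metres and radians):
On the way:
1. the cap is unscrewed and lifted clear of the neck (its head at least 95 mm above the seat) (z of cap_head in the frame of filler_seat above 0.095 m), for 0.1 s.
At the end, for the whole second after the job is handed in: The cap hangs in the keeper fork: its head centre within 8 mm (along the prongs) and 6 mm (across) of the throat's centre, 4 to 11 mm above the prongs' top (head resting down on the prongs, behind the raised ends), tilted less than 0.08 rad, moving slower than 0.02 m/s (x of cap_head in the frame of throat between -0.008 and 0.008 m and y of cap_head in the frame of throat between -0.006 and 0.006 m and z of cap_head in the frame of throat between 0.004 and 0.011 m and angle between cap_head's own z axis and vertical below 0.08 rad and linear speed of cap below 0.02 m/s); the robot touches nothing.
It fails at once if the cap falls or is put down on the bench (its head centre below 80 mm) (height (world z) of cap_head below 0.08 m).
It fails at once if the tall bottle is moved by more than 30 mm or tipped (distance of tall_bottle from where it was at the start of the episode above 0.03 m or angle between tall_bottle's own z axis and vertical above 0.4 rad).
It fails at once if the jar is moved by more than 30 mm (distance of jar from where it was at the start of the episode above 0.03 m).
It fails at once if the open tin is moved by more than 30 mm (distance of open_tin from where it was at the start of the episode above 0.03 m).
It fails at once if the crucible is moved by more than 30 mm (distance of crucible from where it was at the start of the episode above 0.03 m).
It also fails if it takes over 72 s, if anything falls off the work surface, if the arm or the gripper's body presses on something with over 40 N, if the wrist force passes 120 N, or if a joint passes its speed limit or range.

## Robot

A 6-joint arm with a two-finger parallel gripper is mounted at the origin on a cart in front of the work surface, level with it; the furniture and walls round the work are solid. World frame = base frame: x ahead of the robot, y to its left, z up, the work surface at z = 0. Lengths are in mm, angles in rad, forces in N, time in s.
With the tool pointing down it reaches from about 275 to 750 mm from the base axis. Payload 10.2 kg.
Tool frame: the origin (TCP) lies midway between the tips of the shut fingers; the grasp point (between the pads) lies 19 mm behind it; y points along the fingers, z is the direction in which the jaws open and shut, and the axes are right-handed (so a half turn about y gives the same grasp; the last joint's range is limited). The gripper opens to 85 mm and grips with 20 to 120 N. Pads are 22 mm wide; open, the fingers measure 114 mm over their backs; the gripper's body (76 mm by 85 mm) begins 54 mm behind the grasp point. The pads swing forward as they close: fully open they stand 13 mm farther back than shut.
Start: joints at [-1.33, 0.313, 1.498, -0, 1.331, -0.223], TCP at [234.848, -469.551, 231.294] pointing down, gripper open.
Joint ranges: [-2.94, 2.94], [-0.97, 2.17], [0.19, 2.56], [-1.23, 4.37], [0.02, 3.11], [-2.88, 2.88]. Speed limits (rad/s): [2.39, 2.39, 3.01, 3.14, 3.14, 3.14].

## Interface

Orientations are given as a unit quaternion [w, x, y, z].
In Python, from rig import ctrl gives the robot as it stands.
- The arm moves only by the shell command python3 -m inch 'ROWS' [OPENING] [FORCE]. ROWS is JSON, one flat list of numbers, 6 for each row, row after row: the shift along the tool's x, y, z in cm, then the turn, a rotation vector about the tool's x, y, z in rad. A call has 1 to 8 rows; each row is the pose to reach, as a shift and turn from the pose commanded when the call began, along the tool's axes at that moment; what a row does not reach only later rows make up. A row lasts 1/12 s, in which the tool goes at most 41.7 mm and 7.16 degrees, less where a joint would pass 70% of its speed; a pose out of reach is approached as far as the arm can. A call with a gripper value outside its range is refused whole. OPENING is the gripper command: -1 is fully open, 1 is shut, values between are in proportion, set as the call begins (- or left out, the last holds). The fingers move at their own pace and stop on an object; FORCE is the grip in N (left out, the last holds). Time passes only in rows, so rows that repeat a pose let the fingers close. It gives the time, the measured TCP pose, the force and the opening at its end, in the units of the state.
- ctrl.sense(): the state, without advancing time (a new reading comes with each control period).
- ctrl.capture(name): name is "side" or "top" or "wrist"; returns the picture (400x640x3 uint8, red, green, blue); there is no depth.
- ctrl.get_calibration(name): a dict with "fx", "fy", "cx", "cy" (pixels), "world_to_cam" (4x4, takes a point from world to camera coordinates). Camera axes: x right, y down, z forward; pixel columns grow to the right and rows downward; lengths in mm; the calibration is good to about 2 mm. A picture is of the moment at which its call begins: read the wrist's pose just before it. get_calibration takes no time and is no camera call; for the wrist camera it gives the pose at the moment of the call.
- ctrl.finish_job(): hands the job in, once; it reports no verdict.
Trained networks look in the newest picture that a camera, given by its name, has taken for a name from the list of things; names that differ only in an ending like _2 or _b are one class to them, and where a whole thing is asked for, a point or a joint stands for the part that bears it (a point fixed in the world has none). Each returns a list of dicts, best first, with "score" (0 to 1); they miss things now and then, are a little off and sometimes report something else, mostly with a low value. They report only what shows in the picture. A call takes as long as a camera call. They do not tell look-alikes from the thing itself.
- ctrl.search_frame(thing, camera): "uv" ([column, row] in pixels, amid what is visible of it).
The state is a dict: "time_s": time; "joints": joint angles; "dq": joint speeds; "tau": joint torques, N m; "eef_pos": TCP position; "ee_rot": TCP orientation; "force": force on the tool from outside, world axes, zero at the start; "wrist_torque": the same for the moment, N m; "grip_width": opening from 0.0 (shut) to 1.0 (fully open).
Only numpy, scipy, OpenCV 4.12 (cv2) and the standard library are available. Lean on these libraries where they do the work, as an engineer would, in place of code of your own. Each camera call takes 0.05 s, during which the arm holds its last target.

## Working session

There is one attempt and no reset: what is moved stays moved. The work goes in short steps, Python scripts to look and compute and a shell command to move; the robot and the scene stay as the last step left them, time stands still between calls to the robot, and variables do not carry over. Pictures are saved under pics/ and viewed, and the job is handed in when it is done.

```bash
ls; mkdir -p pics; python3 - <<'E'
from rig import ctrl
import cv2,numpy as np
print(ctrl.sense())
for n in ["side","top","wrist"]:
    im=ctrl.capture(n); cv2.imwrite(f"pics/{n}0.png",im[:,:,::-1])
    c=ctrl.get_calibration(n); print(n,c["fx"],c["fy"],c["cx"],c["cy"]);print(np.round(c["world_to_cam"],3).tolist())
    for t in ["cap_head","cap_rim","filler_seat","throat","fork_mouth","tall_bottle","jar","open_tin","crucible"]:
        print(t,[(np.round(d["uv"]).tolist(),round(d["score"],2)) for d in ctrl.search_frame(t,n)][:4])
E
```

```text
pics
{'time_s': 0.0, 'joints': array([-1.33042191e+00,  3.13489151e-01,  1.49844615e+00, -1.04809424e-05,
        1.33098393e+00, -2.23407806e-01]), 'dq': array([-0.00109073, -0.00145535,  0.00051495,  0.0012639 ,  0.00234682,
        0.00023654]), 'tau': array([-1.19742592e-03, -4.12259495e+01, -2.59749860e+01, -3.01892960e-04,
        4.04890714e-03,  2.88030753e-05]), 'eef_pos': array([ 234.77095618, -469.29630018,  230.71162709]), 'ee_rot': array([ 0.16249941, -0.16251457,  0.68864864, -0.6877107 ]), 'force': array([-0.24076088,  0.01666065,  1.22306387]), 'wrist_torque': array([0.00627588, 0.07464445, 0.01231123]), 'grip_width': 1.0005526564881424}
side 508.1666522418759 508.1666522418759 324.36011659337026 198.66403033986302
[[0.633, 0.774, -0.023, -307.837], [0.359, -0.32, -0.877, -84.569], [-0.686, 0.547, -0.48, 1715.397], [0.0, 0.0, 0.0, 1.0]]
cap_head [([246.0, 309.0], 0.94), ([240.0, 275.0], 0.78), ([288.0, 221.0], 0.56)]
cap_rim [([248.0, 307.0], 0.9), ([241.0, 277.0], 0.72), ([287.0, 224.0], 0.69), ([365.0, 221.0], 0.16)]
filler_seat [([291.0, 261.0], 0.9)]
throat [([424
[... 547 characters left out ...]
 0.85), ([430.0, 205.0], 0.79), ([224.0, 176.0], 0.63)]
filler_seat [([384.0, 189.0], 0.71), ([379.0, 202.0], 0.66)]
throat [([222.0, 174.0], 0.63), ([307.0, 167.0], 0.16)]
fork_mouth [([222.0, 174.0], 0.76)]
tall_bottle [([309.0, 167.0], 0.67), ([223.0, 174.0], 0.39)]
jar [([385.0, 188.0], 0.7), ([294.0, 277.0], 0.68)]
open_tin [([375.0, 278.0], 0.86)]
crucible [([275.0, 131.0], 0.67)]
wrist 275.4245725674464 275.4245725674464 320.96528496743144 195.6410109762902
[[0.448, -0.894, 0.0, -525.677], [-0.853, -0.427, 0.299, -39.137], [-0.268, -0.134, -0.954, 379.268], [0.0, 0.0, 0.0, 1.0]]
cap_head []
cap_rim []
filler_seat []
throat []
fork_mouth []
tall_bottle []
jar []
open_tin []
crucible []
```

View pics/side0.png

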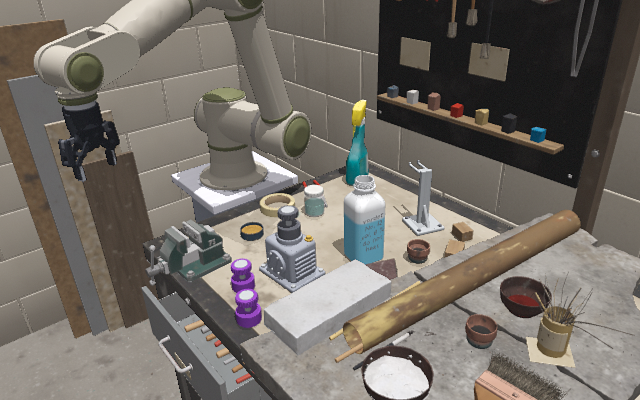

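View pics/top0.png

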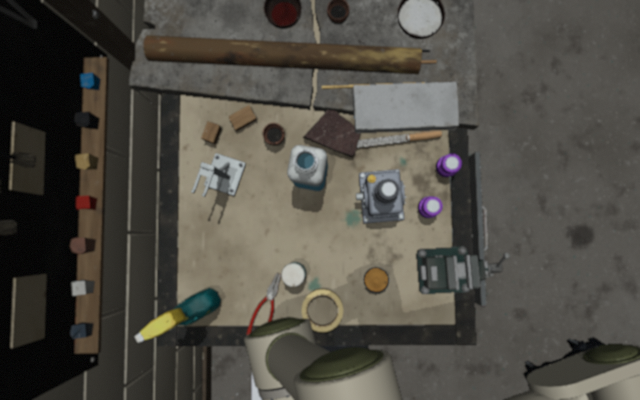

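```bash
python3 - <<'E'
import cv2
s=cv2.imread("pics/side0.png");t=cv2.imread("pics/top0.png")
cv2.imwrite("pics/s1.png",cv2.resize(s[170:350,200:460],None,fx=3,fy=3,interpolation=2))
cv2.imwrite("pics/t1.png",cv2.resize(t[100:310,190:480],None,fx=2.7,fy=2.7,interpolation=2))
E
```

```text
(no output)
```

View pics/s1.png

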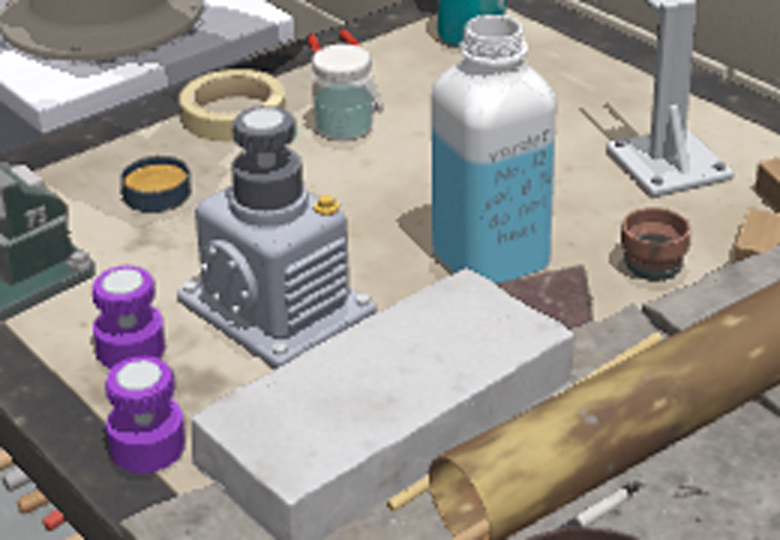

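View pics/t1.png

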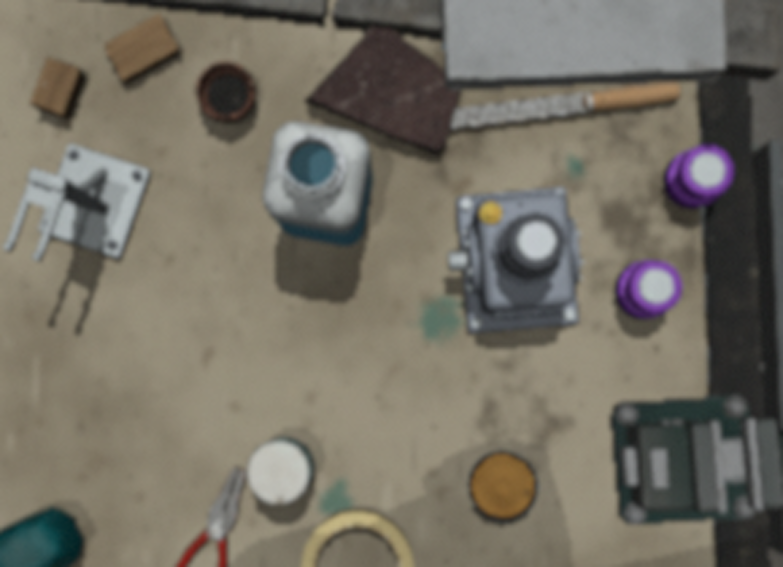

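```bash
python3 - <<'E'
import cv2
s=cv2.imread("pics/side0.png");t=cv2.imread("pics/top0.png")
a=cv2.resize(s[150:245,390:450],None,fx=6,fy=6,interpolation=2)
b=cv2.resize(t[150:225,185:250],None,fx=6,fy=6,interpolation=2)
import numpy as np
o=np.zeros((570,760,3),np.uint8);o[:a.shape[0],:a.shape[1]]=a;o[:b.shape[0],365:365+b.shape[1]]=b
cv2.imwrite("pics/f1.png",o)
E
```

```text
(no output)
```

View pics/f1.png

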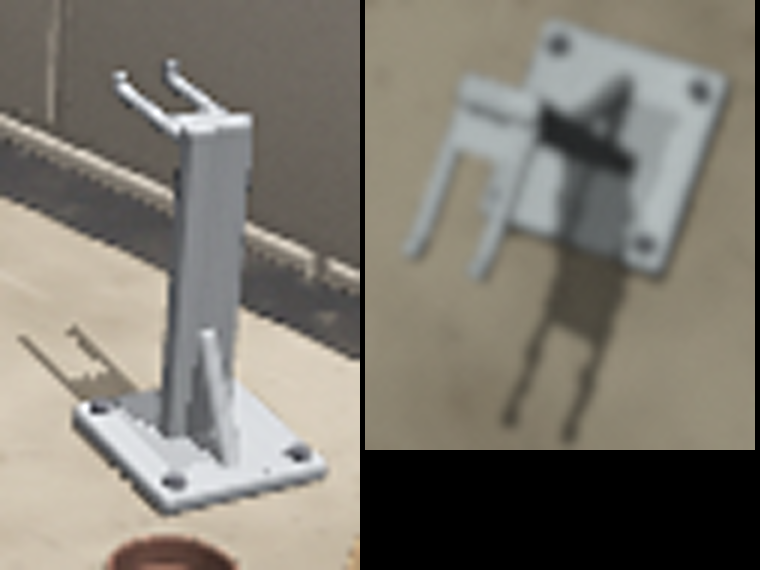

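```bash
cat >h.py <<'E'
import numpy as np
from rig import ctrl
from scipy.optimize import least_squares
def proj(n,P,c=None):
    c=c or ctrl.get_calibration(n);T=np.array(c["world_to_cam"]);q=T[:3,:3]@np.array(P,float)+T[:3,3]
    return np.array([c["fx"]*q[0]/q[2]+c["cx"],c["fy"]*q[1]/q[2]+c["cy"]])
def ray(n,uv,z,c=None):
    c=c or ctrl.get_calibration(n);T=np.array(c["world_to_cam"]);R=T[:3,:3]
    C=-R.T@T[:3,3];d=R.T@np.array([(uv[0]-c["cx"])/c["fx"],(uv[1]-c["cy"])/c["fy"],1])
    return C+d*(z-C[2])/d[2]
E
python3 - <<'E'
from h import *
print("cap top:",ray("top",(388.9,189.6),175),ray("side",(288.3,210.3),175))
B=lambda x,y:(185+(x-365)/6,150+y/6)
S=lambda x,y:(390+x/6,150+y/6)
obs=[("top",B(413,250),(-31,13,165)),("top",B(480,272),(-31,-13,165)),("top",B(480,163),(11,0,160)),
("top",B(465,80),(39,16,166)),
("side",S(118,75),(-31,13,165)),("side",S(172,67),(-31,-13,165))]
def f(p,lo=0):
    c,s=np.cos(p[2]),np.sin(p[2]);r=[]
    for n,uv,L in obs: r+=list(proj(n,(p[0]+c*L[0]-s*L[1],p[1]+s*L[0]+c*L[1],L[2]))-uv)
    return np.array(r)
# side tips assignment try both
for k in range(2):
    o=least_squares(f,[550,200,-0.3]); print(o.x,np.round(o.fun.reshape(-1,2),1).tolist())
    obs[4],obs[5]=(obs[4][0],obs[5][1],obs[4][2]),(obs[5][0],obs[4][1],obs[5][2])
for n,t,s,z in [("tall_bottle",(309,164),(364,182),215),("jar",(293,275),(314,189),78),("open_tin",(376,279),(256,229),23),("crucible",(274.5,133),(420,245),41)]:
    print(n,ray("top",t,z),ray("side",s,z))
E
```

```text
cap top: [ 571.11280372 -172.98074288  175.        ] [ 579.93116088 -175.62341935  175.        ]
[ 5.99331796e+02  2.40104712e+02 -2.78769995e-01] [[0.1, 0.6], [0.0, -0.1], [0.4, -1.2], [-1.1, -1.5], [7.5, -3.2], [-9.7, -0.1]]
[ 5.98961608e+02  2.39754750e+02 -3.25838071e-01] [[-0.3, 0.3], [-0.5, 0.2], [0.8, -0.9], [-0.1, -1.4], [-1.1, -1.9], [-0.5, -1.6]]
tall_bottle [624.12021353  -1.41794184 215.        ] [647.91016261  -8.45576771 215.        ]
jar [381.65064701  47.19875761  78.        ] [389.58265168  43.68397024  78.        ]
open_tin [ 365.75747501 -152.68971245   23.        ] [ 383.37305635 -151.30463694   23.        ]
crucible [732.44555646  94.86465036  41.        ] [738.57162949  96.93591398  41.        ]
```

```bash
cat >>h.py <<'E'
from scipy.spatial.transform import Rotation as Ro
def RT():
    s=ctrl.sense();w,x,y,z=s["ee_rot"];return s,Ro.from_quat([x,y,z,w])
def go(target,dyaw=0):
    s,R=RT();d=R.inv().apply(np.array(target)-s["eef_pos"])/10
    print("shift cm",np.round(d,2),"n rows",np.linalg.norm(d)/4.17,"rot y",-dyaw)
def st():
    s,R=RT();print("t",round(s["time_s"],2),"pos",np.round(s["eef_pos"],1),"axes\n",np.round(R.as_matrix(),3),"jawyaw",round(np.arctan2(*R.as_matrix()[[1,0],2]),3),"q",np.round(s["joints"],3),"f",np.round(s["force"],1),"w",round(s["grip_width"],3))
E
python3 - <<'E'
from h import *
st();go((520,-174,330))
c=ctrl.get_calibration("wrist");T=np.array(c["world_to_cam"]);s,R=RT()
print("cam in tool",R.inv().apply(-T[:3,:3].T@T[:3,3]-s["eef_pos"]),R.inv().apply(T[2,:3]))
E
```

```text
t 1.5 pos [ 234.9 -469.6  231.3] axes
 [[-0.894  0.     0.447]
 [-0.447  0.    -0.894]
 [-0.    -1.     0.   ]] jawyaw -1.107 q [-1.33   0.313  1.498  0.     1.331 -0.223] f [0.9 0.6 0.3] w 0.997
shift cm [-38.72  -9.87 -13.68] n rows 10.128934193761602 rot y 0
cam in tool [ -76.38847891 -142.40951014    0.55994396] [2.99401733e-01 9.54127096e-01 2.95053275e-04]
```

```bash
python3 -c "
from h import *
go((575,-174,290))"
```

```text
shift cm [-43.64  -5.87 -11.22] n rows 10.89732217635196 rot y 0
```

```bash
python3 -m inch '[-5,-4,-1.3,0,0.12,0,-9,-5,-2.3,0,0.24,0,-13,-5.9,-3.3,0,0.36,0,-17,-5.9,-4.4,0,0.48,0,-21,-5.9,-5.4,0,0.6,0,-25,-5.9,-6.4,0,0.72,0,-29,-5.9,-7.5,0,0.84,0,-33,-5.9,-8.5,0,0.96,0]' -1 && python3 -c "
from h import *
st();go((575,-174,290),-0.83)"
```

```text
time_s: 2.17
eef_pos: [455.3, -277.8, 290.2]
ee_rot: [0.155, -0.156, -0.69, 0.69]
force: [-0.4, -0.8, 0.6]
grip_width: 1.0
t 2.17 pos [ 455.3 -277.8  290.2] axes
 [[-0.903  0.    -0.429]
 [ 0.429 -0.    -0.903]
 [-0.    -1.     0.   ]] jawyaw -2.015 q [-0.768  0.297  1.367  0.     1.478  1.247] f [-0.4 -0.8  0.6] w 1.0
shift cm [ -6.35   0.02 -14.51] n rows 3.7988371244301247 rot y 0.83
```

```bash
python3 -m inch '[0,0,0,0,0,0,0,0,0,0,0,0]' && python3 -c "
from h import *
st();go((575,-174,290),-0.83)"
```

```text
time_s: 2.33
eef_pos: [455.1, -278.1, 289.9]
ee_rot: [0.153, -0.152, -0.69, 0.69]
force: [0.2, -0.6, -0.8]
grip_width: 0.999
t 2.33 pos [ 455.1 -278.1  289.9] axes
 [[-0.907 -0.    -0.421]
 [ 0.421  0.    -0.907]
 [ 0.    -1.     0.   ]] jawyaw -2.005 q [-0.768  0.297  1.367 -0.     1.478  1.237] f [ 0.2 -0.6 -0.8] w 0.999
shift cm [ -6.49  -0.02 -14.49] n rows 3.8081086624048144 rot y 0.83
```

```bash
python3 -m inch '[-1,0,-2,0,0.12,0,-2,0,-4,0,0.24,0,-3,0,-6,0,0.36,0,-4,0,-8.5,0,0.48,0,-5,0,-11,0,0.6,0,-5.8,0,-13,0,0.72,0,-6.5,0,-14.5,0,0.84,0,-6.5,0,-14.5,0,0.96,0]' && python3 -m inch '[0,0,0,0,0,0]' && python3 - <<'E'
from h import *
import cv2
st(); c=ctrl.get_calibration("wrist")
im=ctrl.capture("wrist");cv2.imwrite("pics/w1.png",im[:,:,::-1])
for t in ["cap_head","cap_rim","filler_seat"]:
    print(t,[(np.round(d["uv"],1).tolist(),round(d["score"],2)) for d in ctrl.search_frame(t,"wrist")][:4])
for z in(167,175): print(proj("wrist",(575,-174,z),c))
E
```

```text
time_s: 3.0
eef_pos: [575.6, -174.8, 289.5]
ee_rot: [-0.456, 0.456, 0.541, -0.54]
force: [-1.3, 0.2, -0.3]
grip_width: 1.001
time_s: 3.08
eef_pos: [574.5, -176.1, 289.7]
ee_rot: [0.456, -0.456, -0.54, 0.541]
force: [-1.0, 0.7, 0.2]
grip_width: 0.998
t 3.08 pos [ 574.5 -176.1  289.7] axes
 [[-0.169 -0.001 -0.986]
 [ 0.986 -0.    -0.169]
 [ 0.    -1.     0.001]] jawyaw -2.972 q [-0.492  0.456  1.143 -0.     1.543  2.48 ] f [-1.   0.7  0.2] w 0.998
cap_head [([323.2, 187.0], 0.84), ([360.7, 83.9], 0.71), ([399.0, 308.0], 0.71), ([287.6, 28.2], 0.65)]
cap_rim [([358.9, 83.1], 0.69), ([287.9, 28.2], 0.68), ([320.8, 187.7], 0.55)]
filler_seat [([317.3, 156.3], 0.57)]
[320.02602625 191.84682037]
[320.00516871 194.18887854]
```

View pics/w1.png

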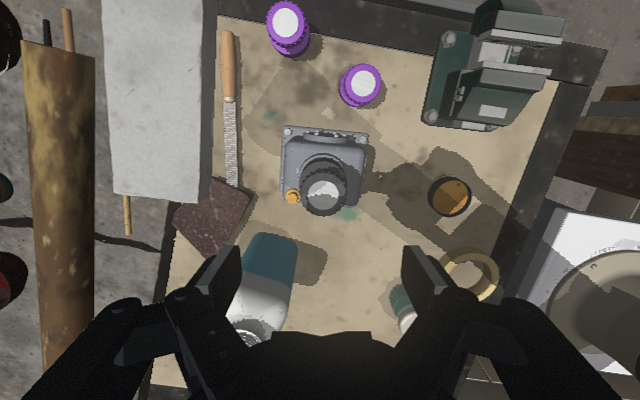

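```bash
python3 - <<'E'
import cv2
s=cv2.imread("pics/w1.png")
cv2.imwrite("pics/w1z.png",cv2.resize(s[120:225,265:385],None,fx=5,fy=5,interpolation=2))
E
```

```text
(no output)
```

View pics/w1z.png

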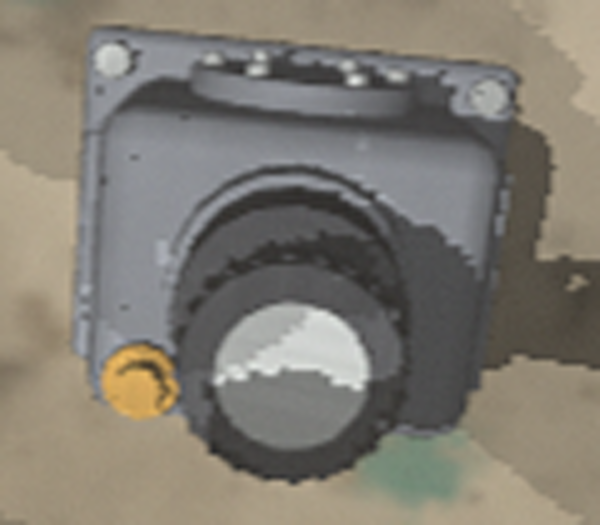

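```bash
python3 - <<'E'
from h import *
st();print(ray("wrist",(323.5,195.2),175)); print(proj("wrist",(575,-174,175)))
E
```

```text
t 3.28 pos [ 574.  -176.5  290.1] axes
 [[-0.174 -0.    -0.985]
 [ 0.985 -0.    -0.174]
 [-0.    -1.     0.   ]] jawyaw -2.967 q [-0.493  0.455  1.144 -0.     1.543  2.474] f [-0.   0.5  0.5] w 1.0
[ 571.08340035 -173.80134745  175.        ]
[319.59568956 194.3436183 ]
```

```bash
python3 -c "
from h import *
go((571.3,-173.5,146))"
```

```text
shift cm [ 0.34 14.41  0.22] n rows 3.4569206295209383 rot y 0
```

```bash
python3 -m inch '[0.34,2.5,0.22,0,0.1,0,0.34,5,0.22,0,0.2,0,0.34,8,0.22,0,0.3,0,0.34,10.5,0.22,0,0.3,0,0.34,12.5,0.22,0,0.3,0,0.34,14,0.22,0,0.3,0,0.34,14.4,0.22,0,0.3,0,0.34,14.4,0.22,0,0.3,0]' && python3 -m inch '[0,0,0,0,0,0,0,0,0,0,0,0]' && python3 - <<'E'
from h import *
import cv2
st()
im=ctrl.capture("wrist");cv2.imwrite("pics/w2.png",im[:,:,::-1])
E
```

```text
time_s: 3.95
eef_pos: [571.3, -172.9, 145.4]
ee_rot: [0.531, -0.53, -0.467, 0.468]
force: [0.2, 0.0, -0.4]
grip_width: 0.999
time_s: 4.12
eef_pos: [572.3, -173.0, 147.4]
ee_rot: [-0.53, 0.531, 0.468, -0.467]
force: [0.1, 0.2, -0.3]
grip_width: 1.002
t 4.12 pos [ 572.3 -173.   147.4] axes
 [[ 0.127  0.002 -0.992]
 [ 0.992 -0.001  0.127]
 [-0.001 -1.    -0.002]] jawyaw 3.015 q [-0.489  0.542  1.383 -0.     1.214  2.779] f [ 0.1  0.2 -0.3] w 1.002
```

View pics/w2.png

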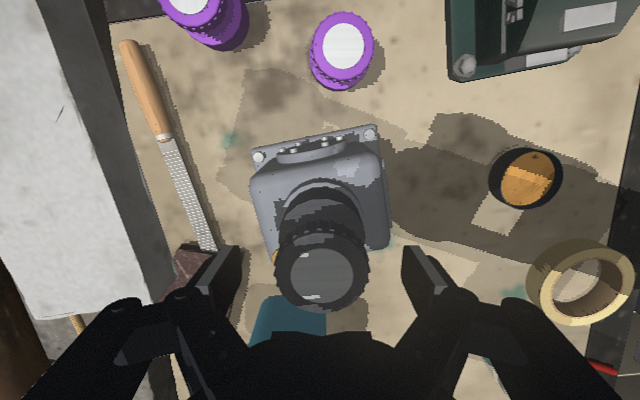

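```bash
python3 - <<'E'
from h import *
print(ray("wrist",(322,273),175)); print(ctrl.sense()["eef_pos"])
E
python3 -m inch '[0,0,0,0,0,0,0,0,0,0,0,0,0,0,0,0,0,0,0,0,0,0,0,0,0,0,0,0,0,0,0,0,0,0,0,0]' 1 40; python3 -c "
from h import *
st()"
```

```text
[ 571.62726546 -175.10912021  175.        ]
[ 572.24078    -172.9146127   147.28634367]
time_s: 4.67
eef_pos: [572.0, -172.6, 146.5]
ee_rot: [-0.531, 0.531, 0.467, -0.467]
force: [-0.2, 0.7, 3.8]
grip_width: 0.522
t 4.67 pos [ 572.  -172.6  146.5] axes
 [[ 0.127  0.001 -0.992]
 [ 0.992 -0.     0.127]
 [-0.    -1.    -0.001]] jawyaw 3.014 q [-0.489  0.543  1.384 -0.     1.214  2.78 ] f [-0.2  0.7  3.8] w 0.522
```

```bash
python3 -m inch '[0,-0.02,0,0,-0.12,0,0,-0.04,0,0,-0.24,0,0,-0.06,0,0,-0.36,0,0,-0.08,0,0,-0.48,0,0,-0.1,0,0,-0.6,0,0,-0.12,0,0,-0.72,0,0,-0.14,0,0,-0.84,0,0,-0.15,0,0,-0.96,0]' 1 60;  python3 - <<'E'
from h import *
import cv2
st()
im=ctrl.capture("wrist");cv2.imwrite("pics/w3.png",im[:,:,::-1])
E
```

```text
time_s: 5.33
eef_pos: [571.5, -172.4, 146.9]
ee_rot: [-0.254, 0.253, 0.66, -0.66]
force: [-0.9, 0.1, -1.2]
grip_width: 0.526
t 5.33 pos [ 571.5 -172.4  146.9] axes
 [[-0.744 -0.001 -0.669]
 [ 0.669  0.001 -0.744]
 [ 0.001 -1.     0.   ]] jawyaw -2.303 q [-0.489  0.543  1.383 -0.     1.217  1.814] f [-0.9  0.1 -1.2] w 0.526
```

View pics/w3.png

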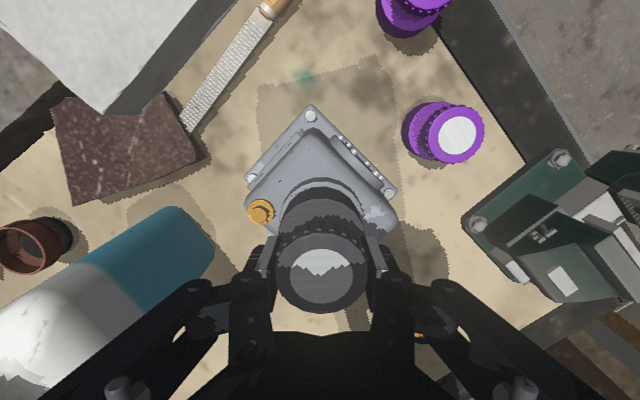

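```bash
for i in 1; do python3 -m inch '[0,-0.02,0,0,-0.12,0,0,-0.04,0,0,-0.24,0,0,-0.06,0,0,-0.36,0,0,-0.08,0,0,-0.48,0,0,-0.1,0,0,-0.6,0,0,-0.12,0,0,-0.72,0,0,-0.14,0,0,-0.84,0,0,-0.16,0,0,-0.96,0]'; done
python3 -c "
from h import *
st()"
python3 -m inch '[0,-0.02,0,0,-0.12,0,0,-0.04,0,0,-0.24,0,0,-0.06,0,0,-0.36,0,0,-0.08,0,0,-0.48,0,0,-0.1,0,0,-0.6,0,0,-0.12,0,0,-0.72,0,0,-0.14,0,0,-0.84,0,0,-0.15,0,0,-0.96,0]'
python3 -c "
from h import *
st()"
```

```text
time_s: 6.05
eef_pos: [571.6, -172.5, 148.6]
ee_rot: [0.079, -0.08, 0.703, -0.702]
force: [-0.4, 0.6, -0.7]
grip_width: 0.521
t 6.05 pos [ 571.6 -172.5  148.6] axes
 [[-0.975 -0.001  0.223]
 [-0.223  0.    -0.975]
 [ 0.001 -1.    -0.001]] jawyaw -1.346 q [-0.489  0.541  1.381 -0.     1.22   0.857] f [-0.4  0.6 -0.7] w 0.521
time_s: 6.72
eef_pos: [571.6, -172.5, 150.1]
ee_rot: [0.395, -0.395, 0.587, -0.586]
force: [-0.7, -0.6, -1.6]
grip_width: 0.519
t 6.72 pos [ 571.6 -172.5  150.1] axes
 [[-0.377 -0.001  0.926]
 [-0.926  0.    -0.377]
 [ 0.    -1.    -0.001]] jawyaw -0.386 q [-0.489  0.54   1.379 -0.     1.223 -0.103] f [-0.7 -0.6 -1.6] w 0.519
```

```bash
python3 - <<'E'
from h import *
import cv2
im=ctrl.capture("wrist");cv2.imwrite("pics/w4.png",im[:,:,::-1])
im=ctrl.capture("side");cv2.imwrite("pics/s4.png",cv2.resize(im[170:300,230:370],None,fx=4,fy=4,interpolation=2)[:,:,::-1])
E
```

```text
(no output)
```

View pics/w4.png

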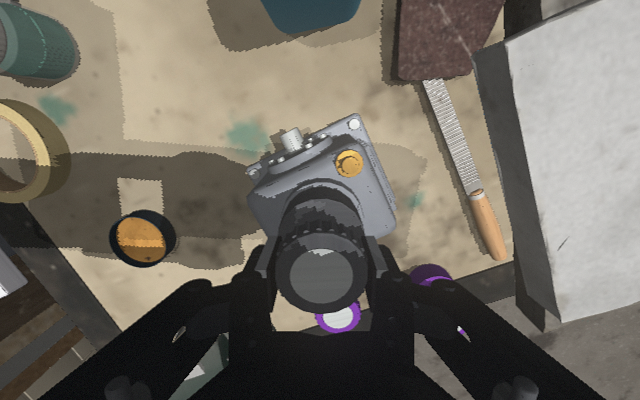

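View pics/s4.png

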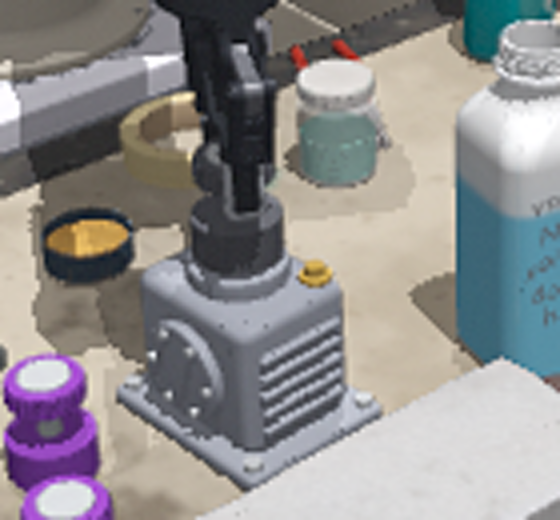

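```bash
python3 -m inch '[0,-0.02,0,0,-0.12,0,0,-0.04,0,0,-0.24,0,0,-0.06,0,0,-0.36,0,0,-0.08,0,0,-0.48,0,0,-0.1,0,0,-0.6,0,0,-0.12,0,0,-0.72,0,0,-0.14,0,0,-0.84,0,0,-0.15,0,0,-0.96,0]'
python3 -m inch '[0,-0.02,0,0,-0.12,0,0,-0.04,0,0,-0.24,0,0,-0.06,0,0,-0.36,0,0,-0.08,0,0,-0.48,0,0,-0.1,0,0,-0.6,0,0,-0.12,0,0,-0.72,0,0,-0.14,0,0,-0.84,0,0,-0.15,0,0,-0.96,0]'
python3 -m inch '[0,-0.02,0,0,-0.12,0,0,-0.04,0,0,-0.24,0,0,-0.06,0,0,-0.36,0,0,-0.08,0,0,-0.48,0,0,-0.1,0,0,-0.6,0,0,-0.11,0,0,-0.68,0,0,-0.11,0,0,-0.68,0]'
python3 - <<'E'
from h import *
import cv2
st()
im=ctrl.capture("wrist");cv2.imwrite("pics/w5.png",im[:,:,::-1])
im=ctrl.capture("side");cv2.imwrite("pics/s5.png",cv2.resize(im[170:300,230:370],None,fx=4,fy=4,interpolation=2)[:,:,::-1])
E
```

```text
time_s: 7.48
eef_pos: [571.7, -172.6, 151.8]
ee_rot: [-0.62, 0.621, -0.339, 0.339]
force: [-1.0, -0.2, -1.8]
grip_width: 0.514
time_s: 8.15
eef_pos: [571.7, -172.5, 153.3]
ee_rot: [0.707, -0.707, 0.014, -0.014]
force: [0.3, -0.8, -2.0]
grip_width: 0.518
time_s: 8.73
eef_pos: [571.7, -172.5, 154.4]
ee_rot: [0.672, -0.671, -0.222, 0.222]
force: [0.3, -0.2, -1.9]
grip_width: 0.519
t 8.73 pos [ 571.7 -172.5  154.4] axes
 [[ 0.804 -0.    -0.595]
 [ 0.595  0.     0.804]
 [-0.    -1.     0.001]] jawyaw 2.208 q [-0.489  0.536  1.374  0.     1.232 -2.697] f [ 0.3 -0.2 -1.9] w 0.519
```

View pics/w5.png

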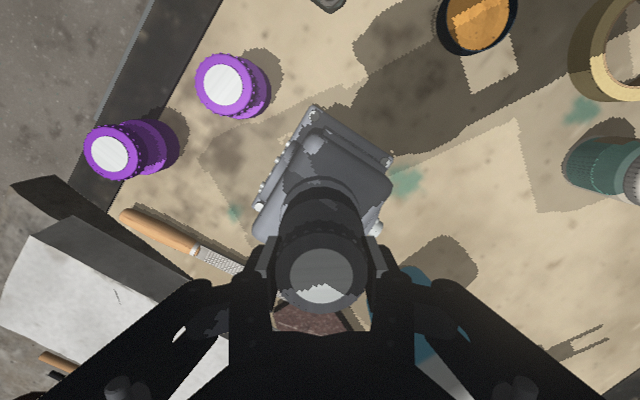

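View pics/s5.png

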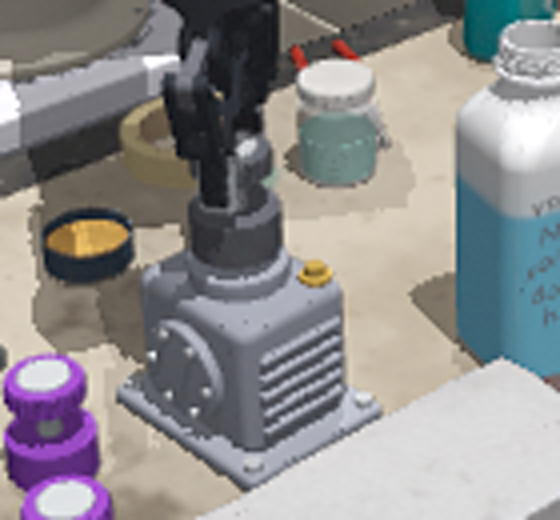

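```bash
python3 -m inch '[0,0,0,0,0,0,0,0,0,0,0,0,0,0,0,0,0,0,0,0,0,0,0,0,0,0,0,0.12,0,0,0,0,0,0.24,0,0,0,0,0,0.36,0,0,0,0,0,0.48,0]' -0.6
python3 -m inch '[0,0,0,0,0.12,0,0,0,0,0,0.24,0,0,0,0,0,0.36,0,0,0,0,0,0.48,0,0,0,0,0,0.6,0,0,0,0,0,0.72,0,0,0,0,0,0.84,0,0,0,0,0,0.96,0]'
python3 -m inch '[0,0,0,0,0.12,0,0,0,0,0,0.24,0,0,0,0,0,0.36,0,0,0,0,0,0.48,0,0,0,0,0,0.6,0,0,0,0,0,0.6,0]'
python3 - <<'E'
from h import *
import cv2
st()
im=ctrl.capture("wrist");cv2.imwrite("pics/w6.png",im[:,:,::-1])
E
```

```text
time_s: 9.5
eef_pos: [571.8, -172.5, 154.5]
ee_rot: [0.697, -0.697, 0.117, -0.116]
force: [0.3, 0.4, -2.6]
grip_width: 0.525
time_s: 10.0
eef_pos: [571.6, -172.5, 153.9]
ee_rot: [-0.632, 0.632, -0.317, 0.316]
force: [0.2, -1.6, -6.4]
grip_width: 0.515
t 10.0 pos [ 571.6 -172.5  153.9] axes
 [[ 0.599 -0.001  0.801]
 [-0.801  0.     0.599]
 [-0.001 -1.    -0.   ]] jawyaw 0.642 q [-0.489  0.536  1.375 -0.     1.232 -1.131] f [ 0.2 -1.6 -6.4] w 0.515$: bad value
```

View pics/w6.png

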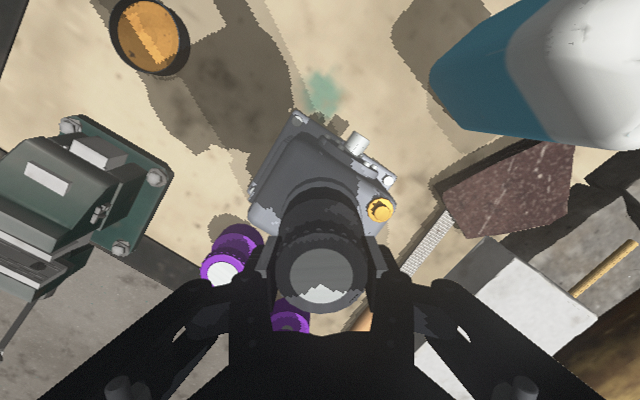

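The opening call was refused because I typed a malformed row, so the cap was turned back about 1.57 rad while still gripped. I'll open now, regrip farther back and lower down, and unscrew again.

```bash
python3 -m inch '[0,0,0,0,0,0,0,0,0,0,0,0,0,0,0,0,0,0,0,0,0,0,0,0]' -0.7 && python3 -m inch '[0,0.1,0,0,0.12,0,0,0.2,0,0,0.24,0,0,0.25,0,0,0.36,0,0,0.25,0,0,0.48,0,0,0.25,0,0,0.6,0,0,0.25,0,0,0.72,0,0,0.25,0,0,0.84,0,0,0.25,0,0,0.96,0]' &&
python3 -m inch '[0,0,0,0,0.12,0,0,0,0,0,0.24,0,0,0,0,0,0.36,0,0,0,0,0,0.48,0,0,0,0,0,0.6,0,0,0,0,0,0.72,0,0,0,0,0,0.84,0,0,0,0,0,0.96,0]' &&
python3 -m inch '[0,0,0,0,0.12,0,0,0,0,0,0.24,0,0,0,0,0,0.36,0,0,0,0,0,0.48,0,0,0,0,0,0.6,0,0,0,0,0,0.6,0,0,0,0,0,0.6,0]'
python3 - <<'E'
from h import *
import cv2
st()
im=ctrl.capture("wrist");cv2.imwrite("pics/w7.png",im[:,:,::-1])
E
```

```text
time_s: 10.38
eef_pos: [572.0, -172.6, 155.3]
ee_rot: [-0.634, 0.634, -0.313, 0.314]
force: [0.7, -0.0, 0.5]
grip_width: 0.854
time_s: 11.05
eef_pos: [571.9, -172.6, 152.6]
ee_rot: [-0.416, 0.415, -0.572, 0.572]
force: [0.2, 1.1, 0.2]
grip_width: 0.85
time_s: 11.72
eef_pos: [571.9, -172.6, 152.6]
ee_rot: [-0.105, 0.104, -0.699, 0.699]
force: [-0.0, -0.3, 0.6]
grip_width: 0.852
time_s: 12.3
eef_pos: [571.9, -172.6, 152.5]
ee_rot: [0.104, -0.104, -0.699, 0.7]
force: [-0.1, 0.2, 0.1]
grip_width: 0.85
t 12.3 pos [ 571.9 -172.6  152.5] axes
 [[-0.957  0.    -0.29 ]
 [ 0.29  -0.    -0.957]
 [-0.    -1.     0.   ]] jawyaw -1.865 q [-0.489  0.537  1.377 -0.     1.227  1.376] f [-0.1  0.2  0.1] w 0.85
```

View pics/w7.png

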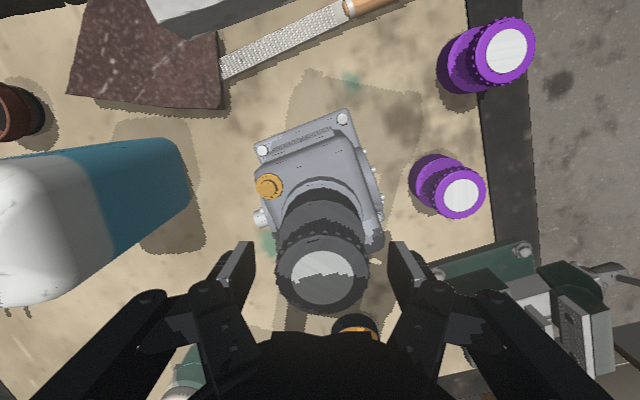

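```bash
python3 -m inch '[0,0,0,0,0,0,0,0,0,0,0,0,0,0,0,0,0,0,0,0,0,0,0,0,0,0,0,0,0,0]' 1 60 && python3 -m inch '[0,-0.02,0,0,-0.12,0,0,-0.04,0,0,-0.24,0,0,-0.06,0,0,-0.36,0,0,-0.08,0,0,-0.48,0,0,-0.1,0,0,-0.6,0,0,-0.12,0,0,-0.72,0,0,-0.14,0,0,-0.84,0,0,-0.15,0,0,-0.96,0]' &&
python3 -m inch '[0,-0.02,0,0,-0.12,0,0,-0.04,0,0,-0.24,0,0,-0.06,0,0,-0.36,0,0,-0.08,0,0,-0.48,0,0,-0.1,0,0,-0.6,0,0,-0.12,0,0,-0.72,0,0,-0.14,0,0,-0.84,0,0,-0.15,0,0,-0.96,0]' &&
python3 -m inch '[0,-0.02,0,0,-0.12,0,0,-0.04,0,0,-0.24,0,0,-0.06,0,0,-0.36,0,0,-0.08,0,0,-0.48,0,0,-0.1,0,0,-0.6,0,0,-0.12,0,0,-0.72,0,0,-0.14,0,0,-0.84,0,0,-0.15,0,0,-0.96,0]'
python3 - <<'E'
from h import *
import cv2
st()
im=ctrl.capture("wrist");cv2.imwrite("pics/w8.png",im[:,:,::-1])
im=ctrl.capture("side");cv2.imwrite("pics/s8.png",cv2.resize(im[170:300,230:370],None,fx=4,fy=4,interpolation=2)[:,:,::-1])
E
```

```text
time_s: 12.77
eef_pos: [571.9, -172.6, 152.5]
ee_rot: [0.105, -0.105, -0.699, 0.699]
force: [0.2, -0.2, 3.2]
grip_width: 0.516
time_s: 13.43
eef_pos: [571.9, -172.5, 154.0]
ee_rot: [-0.232, 0.232, -0.668, 0.668]
force: [-0.5, 0.4, 3.6]
grip_width: 0.519
time_s: 14.1
eef_pos: [571.8, -172.7, 155.5]
ee_rot: [-0.514, 0.514, -0.485, 0.486]
force: [-0.2, -0.9, 3.8]
grip_width: 0.519
time_s: 14.77
eef_pos: [571.9, -172.8, 157.1]
ee_rot: [-0.68, 0.68, -0.193, 0.193]
force: [-1.8, -0.7, 3.9]
grip_width: 0.521
t 14.77 pos [ 571.9 -172.8  157.1] axes
 [[ 0.851  0.     0.526]
 [-0.526 -0.001  0.851]
 [ 0.001 -1.    -0.   ]] jawyaw 1.017 q [-0.489  0.533  1.371 -0.     1.237 -1.506] f [-1.8 -0.7  3.9] w 0.521
```

View pics/s8.png

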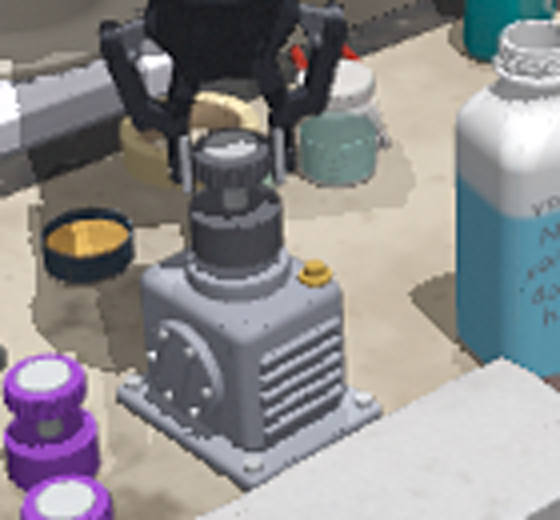

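View pics/w8.png

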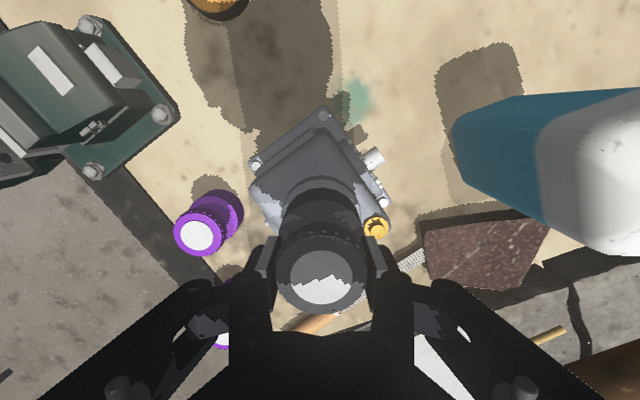

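```bash
python3 -m inch '[0,-0.02,0,0,-0.12,0,0,-0.04,0,0,-0.24,0,0,-0.06,0,0,-0.36,0,0,-0.08,0,0,-0.48,0,0,-0.1,0,0,-0.6,0,0,-0.12,0,0,-0.72,0,0,-0.14,0,0,-0.84,0,0,-0.15,0,0,-0.96,0]' && python3 -m inch '[0,-0.1,0,0,0,0,0,-0.2,0,0,0,0,0,-0.3,0,0,0,0]'
python3 - <<'E'
from h import *
import cv2
st()
im=ctrl.capture("side");cv2.imwrite("pics/s9.png",cv2.resize(im[170:300,230:370],None,fx=4,fy=4,interpolation=2)[:,:,::-1])
E
```

```text
time_s: 15.53
eef_pos: [571.9, -172.5, 158.4]
ee_rot: [-0.693, 0.693, 0.141, -0.141]
force: [-1.5, 0.5, 4.1]
grip_width: 0.522
time_s: 15.78
eef_pos: [571.6, -172.5, 160.7]
ee_rot: [0.694, -0.693, -0.138, 0.139]
force: [-0.7, -0.6, -2.5]
grip_width: 0.517
t 15.78 pos [ 571.6 -172.5  160.7] axes
 [[ 0.923 -0.001 -0.385]
 [ 0.385  0.001  0.923]
 [-0.001 -1.     0.001]] jawyaw 1.966 q [-0.489  0.53   1.367 -0.     1.246 -2.455] f [-0.7 -0.6 -2.5] w 0.517
```

View pics/s9.png

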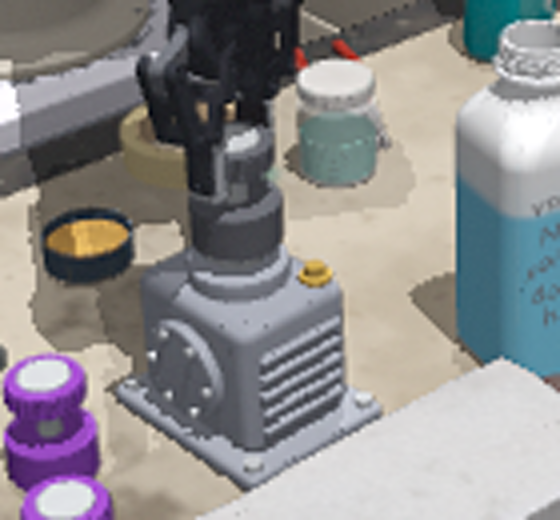

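```bash
python3 -m inch '[0,-0.2,0,0,0,0,0,-0.4,0,0,0,0,0,-0.6,0,0,0,0,0,-0.8,0,0,0,0,0,-0.8,0,0,0,0]'
python3 - <<'E'
from h import *
import cv2
st()
im=ctrl.capture("side");cv2.imwrite("pics/s10.png",cv2.resize(im[170:300,230:370],None,fx=4,fy=4,interpolation=2)[:,:,::-1])
E
```

```text
time_s: 16.25
eef_pos: [572.0, -172.6, 169.8]
ee_rot: [-0.693, 0.693, 0.141, -0.14]
force: [1.1, -1.1, -1.8]
grip_width: 0.515
t 16.25 pos [ 572.  -172.6  169.8] axes
 [[ 0.921  0.001 -0.389]
 [ 0.389 -0.     0.921]
 [ 0.001 -1.    -0.001]] jawyaw 1.971 q [-0.489  0.521  1.355  0.     1.264 -2.46 ] f [ 1.1 -1.1 -1.8] w 0.515
```

View pics/s10.png

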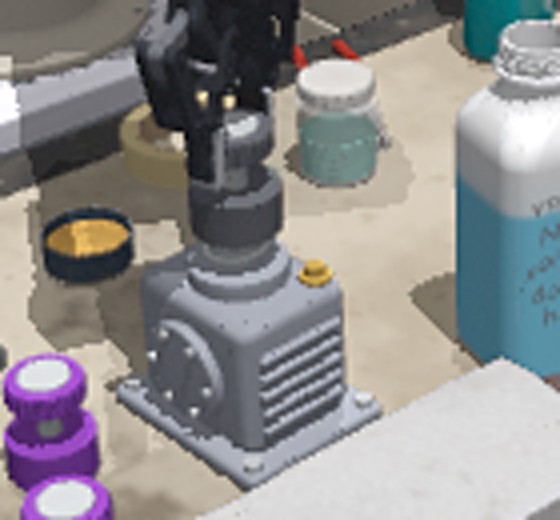

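```bash
python3 -m inch '[0,-1.5,0,0,0,0,0,-3,0,0,0,0,0,-4.5,0,0,0,0,0,-5,0,0,0,0,0,-5,0,0,0,0]'
python3 - <<'E'
from h import *
import cv2
st(); go((460,-150,220))
im=ctrl.capture("side");cv2.imwrite("pics/s11.png",cv2.resize(im[130:300,230:450],None,fx=3,fy=3,interpolation=2)[:,:,::-1])
im=ctrl.capture("wrist");cv2.imwrite("pics/w11.png",im[:,:,::-1])
E
```

```text
time_s: 16.72
eef_pos: [572.2, -172.7, 220.3]
ee_rot: [-0.692, 0.694, 0.141, -0.14]
force: [0.7, 0.3, -1.6]
grip_width: 0.521
t 16.72 pos [ 572.2 -172.7  220.3] axes
 [[ 0.921  0.002 -0.39 ]
 [ 0.39  -0.001  0.921]
 [ 0.001 -1.    -0.002]] jawyaw 1.971 q [-0.489  0.481  1.283  0.     1.375 -2.46 ] f [ 0.7  0.3 -1.6] w 0.521
shift cm [-9.45  0.    6.46] n rows 2.7454566193210876 rot y 0
```

View pics/s11.png

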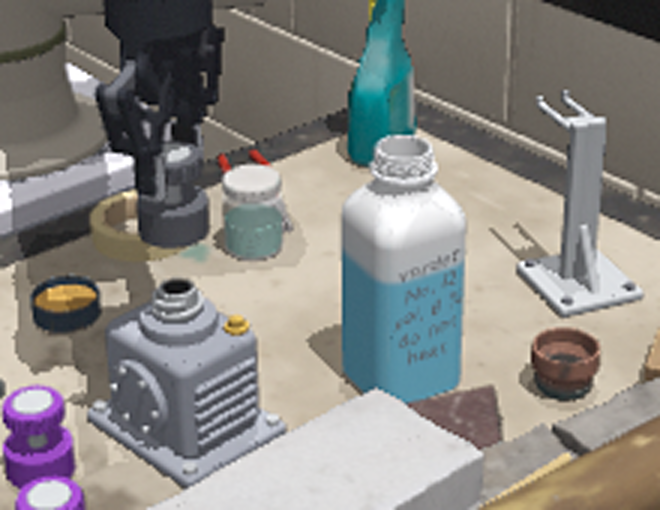

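View pics/w11.png

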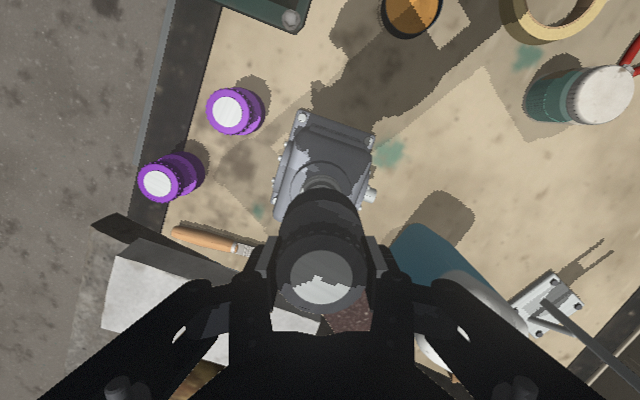

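```bash
python3 -m inch '[-2.5,0,2,0,0.05,0,-5,0,4.2,0,0.1,0,-7.5,0,7,0,0.2,0,-6.8,0,10.5,0,0.3,0,-6,0,14,0,0.4,0,-5.2,0,17.5,0,0.5,0,-4.4,0,21,0,0.6,0,-3.6,0,24.5,0,0.7,0]' 1 80; python3 - <<'E'
from h import *
st();go((455,200,222))
E
```

```text
time_s: 17.48
eef_pos: [442.1, 40.6, 218.3]
ee_rot: [0.699, -0.699, 0.108, -0.107]
force: [0.9, -0.9, -2.3]
grip_width: 0.514
t 17.48 pos [442.1  40.6 218.3] axes
 [[ 0.954 -0.001  0.301]
 [-0.301  0.     0.954]
 [-0.001 -1.    -0.   ]] jawyaw 1.266 q [-0.173  0.146  1.745  0.     1.253 -1.439] f [ 0.9 -0.9 -2.3] w 0.514
shift cm [-3.56 -0.36 15.59] n rows 3.8357478831026497 rot y 0
```

```bash
python3 -m inch '[-1,0,3.2,0,0,0,-2,0,6.5,0,0,0,-3,0,10,0,0,0,-3.5,0,13.5,0,0,0,-3.5,0,17,0,0,0,-3,0,20,0,0,0,-2.4,0,22.5,0,0,0,-2,0,24,0,0,0]' && python3 -m inch '[0,0,0,0,0,0,0,0,0,0,0,0]'; python3 - <<'E'
from h import *
import cv2
st()
for n in ["wrist","side","top"]:
    im=ctrl.capture(n);cv2.imwrite(f"pics/{n}12.png",im[:,:,::-1])
E
```

```text
time_s: 18.15
eef_pos: [495.1, 276.4, 217.7]
ee_rot: [-0.699, 0.699, -0.106, 0.104]
force: [-1.0, -0.9, -2.4]
grip_width: 0.515
time_s: 18.32
eef_pos: [494.5, 274.4, 217.7]
ee_rot: [-0.699, 0.7, -0.106, 0.104]
force: [-0.6, 0.3, -2.6]
grip_width: 0.513
t 18.32 pos [494.5 274.4 217.7] axes
 [[ 0.956 -0.002  0.294]
 [-0.294 -0.001  0.956]
 [-0.002 -1.    -0.002]] jawyaw 1.272 q [ 0.299  0.414  1.391 -0.     1.339 -0.972] f [-0.6  0.3 -2.6] w 0.513
```

View pics/wrist12.png

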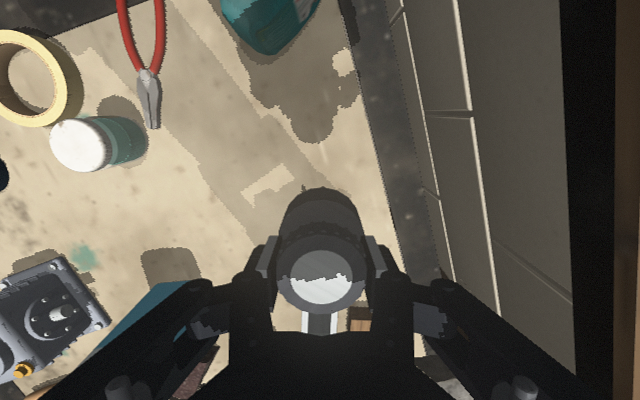

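View pics/side12.png

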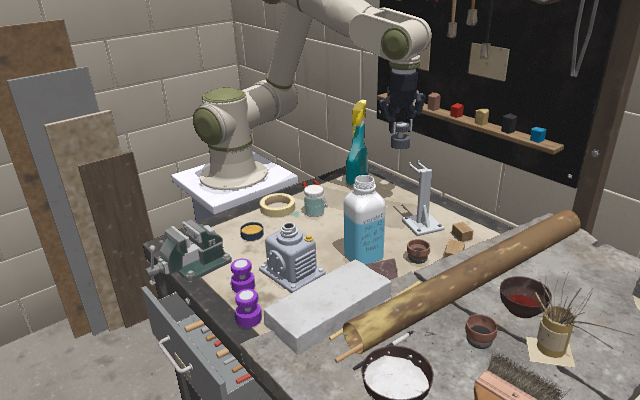

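```bash
python3 - <<'E'
import cv2,numpy as np
s=cv2.imread("pics/wrist12.png");a=cv2.resize(s[230:345,260:385],None,fx=5,fy=5,interpolation=2)
cv2.imwrite("pics/w12z.png",a)
s=cv2.imread("pics/side12.png");a=cv2.resize(s[110:245,370:460],None,fx=4.3,fy=4.3,interpolation=2)
t=cv2.imread("pics/top12.png");b=cv2.resize(t[120:240,170:260],None,fx=4.3,fy=4.3,interpolation=2)
o=np.zeros((590,790,3),np.uint8);o[:a.shape[0],:a.shape[1]]=a;o[:b.shape[0],395:395+b.shape[1]]=b
cv2.imwrite("pics/st12z.png",o)
E
```

```text
(no output)
```

View pics/w12z.png

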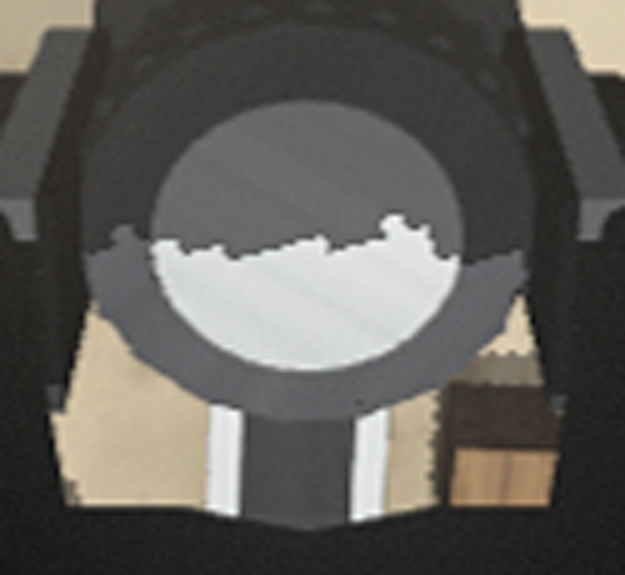

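View pics/st12z.png

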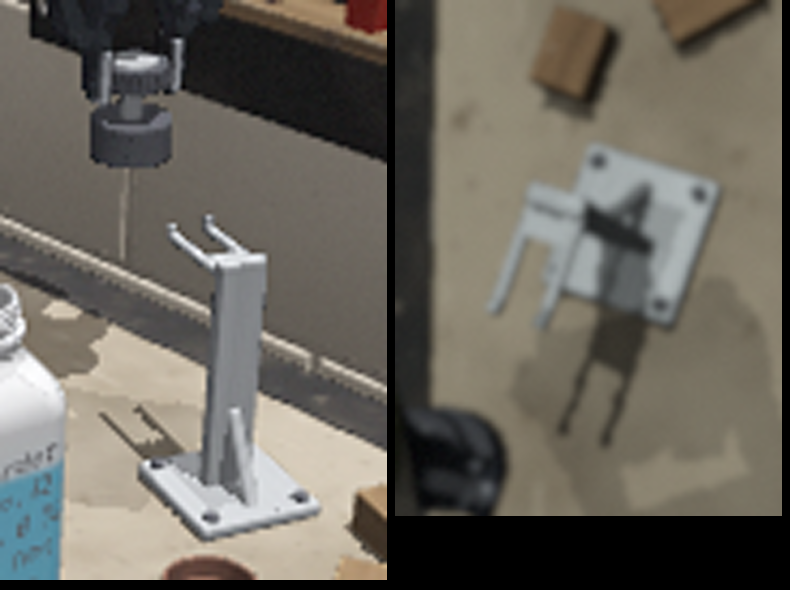

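```bash
python3 - <<'E'
from h import *
s,R=RT();p=s["eef_pos"]
for uv,z in [((319.9,311.4),160),((319.1,332.4),160),((305.2,311.4),160),((334.6,311.4),160),((304.6,332.4),160),((333.6,332.4),160),((321.6,277),217.7+29),((321.6,277),217.7+27)]:
    w=ray("wrist",uv,z);print(np.round(w,1),"tool",np.round(R.inv().apply(w-p),1))
M=R.as_matrix()
for x in(0,-33):
  q=np.array([599+x*np.cos(-.326),239.8+x*np.sin(-.326),160]);print("fork from top",R.inv().apply(q-p),proj("wrist",q))
# top-only fork rays
B=lambda x,y:(185+(x-365)/6,150+y/6)
print(ray("top",B(413,252),165),ray("top",B(480,272),165),ray("top",B(480,163),160))
E
```

```text
[583.9 244.3 160. ] tool [93.9 58.8 -1.4]
[605.6 236.8 160. ] tool [116.9  58.8  -2.2]
[580.1 232.  160. ] tool [ 94.   58.8 -14.4]
[587.7 256.7 160. ] tool [93.9 58.8 11.5]
[601.7 224.3 160. ] tool [116.9  58.8 -15.3]
[609.5 249.4 160. ] tool [116.9  58.8  11. ]
[495.3 273.1 246.7] tool [  0.8 -27.8  -0.2]
[496.6 272.7 244.7] tool [  2.1 -25.8  -0.2]
fork from top [109.71789701  58.83027062  -1.28430035] [320.06216259 325.94559941]
fork from top [76.72861624 58.85031155 -0.44349563] [321.01202553 294.8738858 ]
[573.64481596 261.36013604 165.        ] [565.78514099 236.15135561 165.        ] [607.27584962 237.97805249 160.        ]
```

```bash
python3 - <<'E'
import cv2,numpy as np
a=cv2.resize(cv2.imread("pics/w2.png")[225:325,260:385],None,fx=6,fy=6,interpolation=2)
cv2.imwrite("pics/w2z.png",a)
a=cv2.resize(cv2.imread("pics/wrist12.png")[225:325,260:385],None,fx=6,fy=6,interpolation=2)
cv2.imwrite("pics/w12zz.png",a)
E
```

```text
(no output)
```

View pics/w2z.png

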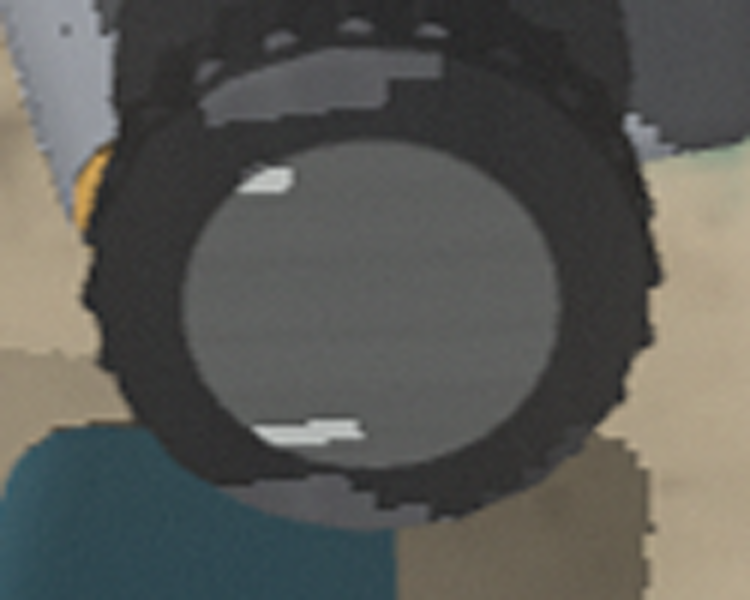

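View pics/w12zz.png

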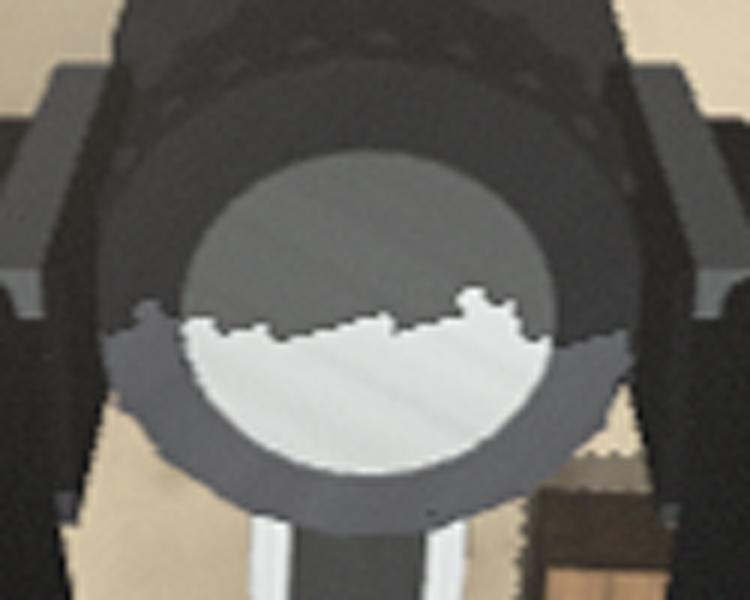

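```bash
python3 -m inch '[0,1.5,0.05,0,0.027,0,0,3,0.1,0,0.027,0,0,4.5,0.14,0,0.027,0,0,5.4,0.14,0,0.027,0,0,5.7,0.14,0,0.027,0,0,5.7,0.14,0,0.027,0]' && python3 -m inch '[1,0,0,0,0,0,2,0,0,0,0,0,3,0,0,0,0,0,3.5,0,0,0,0,0,3.5,0,0,0,0,0,3.5,0,0,0,0,0]'; python3 - <<'E'
from h import *
import cv2
st()
ims={}
for n in ["wrist","side"]:
    im=ctrl.capture(n);cv2.imwrite(f"pics/{n}13.png",im[:,:,::-1]);ims[n]=im[:,:,::-1]
st()
cv2.imwrite("pics/w13z.png",cv2.resize(ims["wrist"][220:350,250:390],None,fx=4.5,fy=4.5,interpolation=2))
cv2.imwrite("pics/s13z.png",cv2.resize(ims["side"][140:215,380:460],None,fx=7,fy=7,interpolation=2))
E
```

```text
time_s: 18.97
eef_pos: [495.2, 275.2, 162.0]
ee_rot: [-0.698, 0.698, -0.115, 0.115]
force: [0.2, -0.4, -1.0]
grip_width: 0.509
time_s: 19.47
eef_pos: [528.8, 264.1, 162.1]
ee_rot: [-0.698, 0.698, -0.115, 0.115]
force: [0.4, -0.2, -2.1]
grip_width: 0.513
t 19.47 pos [528.8 264.1 162.1] axes
 [[ 0.947 -0.     0.322]
 [-0.322  0.     0.947]
 [-0.    -1.    -0.   ]] jawyaw 1.243 q [ 0.265  0.515  1.386  0.     1.241 -0.978] f [ 0.4 -0.2 -2.1] w 0.513
t 19.57 pos [528.3 264.5 162.2] axes
 [[ 0.947 -0.     0.321]
 [-0.321  0.     0.947]
 [-0.    -1.    -0.   ]] jawyaw 1.244 q [ 0.266  0.515  1.387  0.     1.241 -0.978] f [-0.4 -0.4 -1.4] w 0.514
```

View pics/w13z.png

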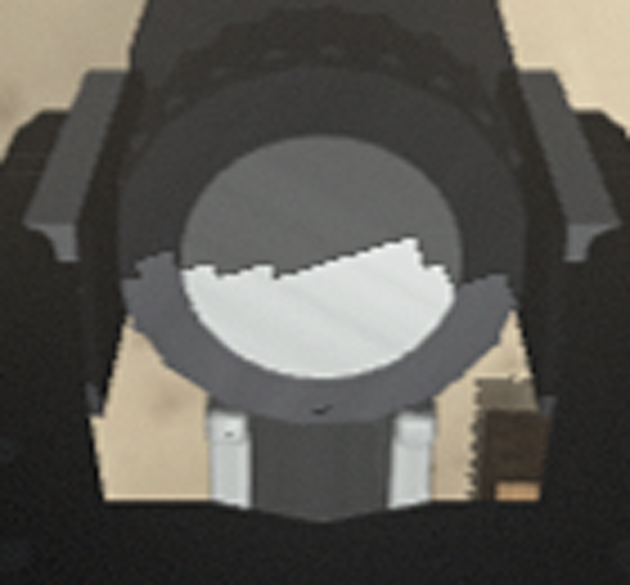

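View pics/s13z.png

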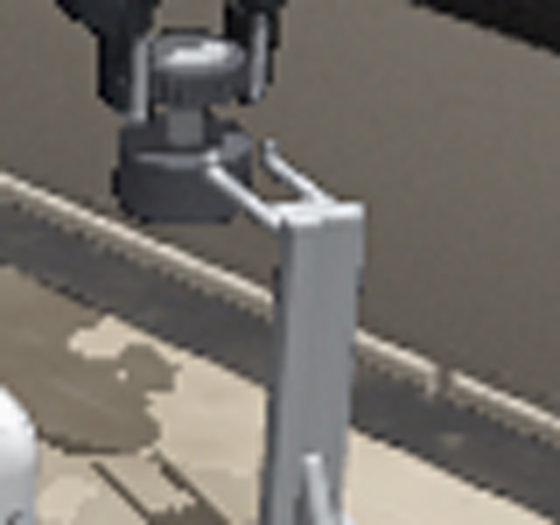

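```bash
python3 - <<'E'
from h import *
s,R=RT();p=s["eef_pos"];I=lambda w:np.round(R.inv().apply(np.array(w)-p),1)
print("tips mid",I(ray("wrist",(321.6,314.4),165)),"bot strips",I(ray("wrist",(250+(229+411)/9,220+495/4.5),160)))
print("cap",I(ray("wrist",(321.1,220+257/4.5),p[2]+26)))
f=np.array([599,239.8]);c,sn=np.cos(-.326),np.sin(-.326)
F=lambda x,y,z:(f[0]+c*x-sn*y,f[1]+sn*x+c*y,z)
for y in(13,-13):print("side tip pred",(proj("side",F(-31,y,165))-(380,140))*7)
print("upright back corners pred",[(proj("side",F(39,y,166))-(380,140))*7 for y in(16,-16)])
for h in(16,18,20):
  b=np.array([p[0],p[1],p[2]+h])
  print(h,"headtop",(proj("side",b+[0,0,8])-(380,140))*7,"rim",(proj("side",b-[0,0,57])-(380,140))*7,"skirttop",(proj("side",b-[0,0,30])-(380,140))*7)
E
```

```text
tips mid [44.1 -2.8 -0.1] bot strips [60.6  2.2 -0.4]
cap [  2.1 -26.   -0.4]
side tip pred [263.23455336 134.98803407]
side tip pred [204.10566794 146.07013586]
upright back corners pred [array([364.81840881, 202.08991127]), array([289.51685317, 216.82644803])]
16 headtop [183.61900471  49.31150435] rim [174.96805103 198.02338213] skirttop [178.51558147 137.04052026]
18 headtop [183.89127005  44.63120059] rim [175.22863921 193.54381165] skirttop [178.78092717 132.47916681]
20 headtop [184.16390706  39.94450783] rim [175.48957539 189.0582589 ] skirttop [179.04663045 127.91166645]
```

```bash
python3 -m inch '[0,0.15,0,0,0,0,0,0.3,0,0,0,0,0.6,0.3,0,0,0,0,1.2,0.3,0,0,0,0,1.8,0.3,0,0,0,0,2.4,0.3,0,0,0,0,2.4,0.3,0,0,0,0,2.4,0.3,0,0,0,0]'; python3 - <<'E'
from h import *
import cv2
st()
ims={}
for n in ["wrist","side"]:
    im=ctrl.capture(n);cv2.imwrite(f"pics/{n}14.png",im[:,:,::-1]);ims[n]=im[:,:,::-1]
cv2.imwrite("pics/w14z.png",cv2.resize(ims["wrist"][220:350,250:390],None,fx=4.5,fy=4.5,interpolation=2))
cv2.imwrite("pics/s14z.png",cv2.resize(ims["side"][140:200,385:450],None,fx=9,fy=9,interpolation=2))
E
```

```text
time_s: 20.23
eef_pos: [551.6, 256.4, 159.0]
ee_rot: [-0.698, 0.698, -0.115, 0.115]
force: [-0.2, 0.1, -1.7]
grip_width: 0.515
t 20.23 pos [551.6 256.4 159. ] axes
 [[ 0.947 -0.     0.321]
 [-0.321  0.     0.947]
 [-0.    -1.    -0.   ]] jawyaw 1.243 q [ 0.243  0.555  1.331  0.     1.256 -1.001] f [-0.2  0.1 -1.7] w 0.515
```

View pics/w14z.png

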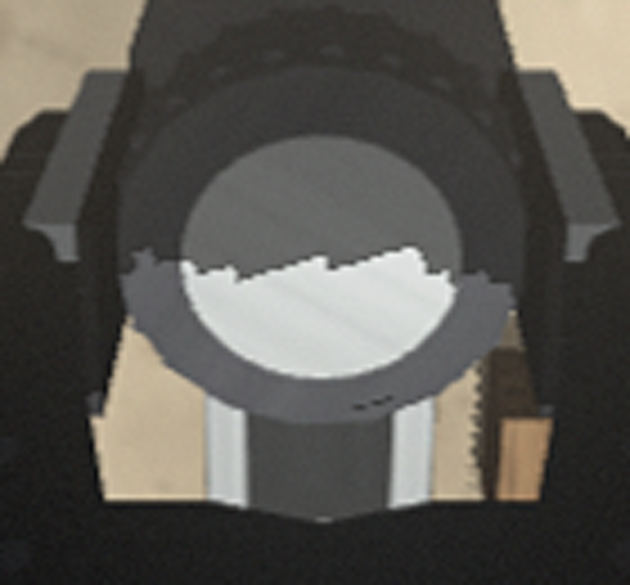

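View pics/s14z.png

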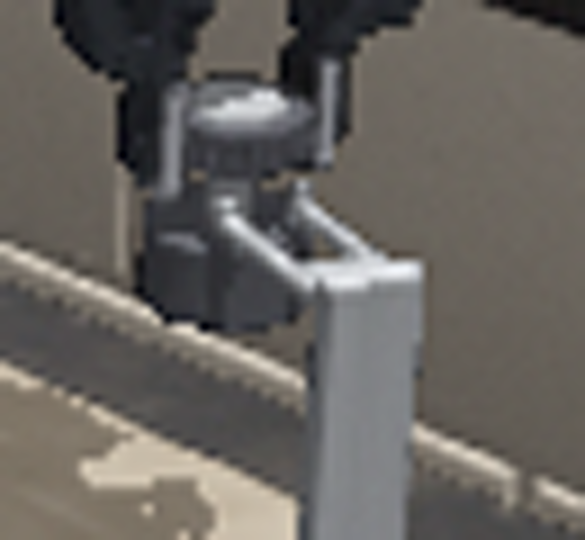

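```bash
python3 -m inch '[0.4,0,0,0,0,0,0.8,0,0,0,0,0,1.2,0,0,0,0,0,1.6,0,0,0,0,0,2,0,0,0,0,0,2.4,0,0,0,0,0,2.4,0,0,0,0,0]'; python3 - <<'E'
from h import *
import cv2
st()
ims={}
for n in ["wrist","side"]:
    im=ctrl.capture(n);cv2.imwrite(f"pics/{n}15.png",im[:,:,::-1]);ims[n]=im[:,:,::-1]
cv2.imwrite("pics/w15z.png",cv2.resize(ims["wrist"][220:350,250:390],None,fx=4.5,fy=4.5,interpolation=2))
cv2.imwrite("pics/s15z.png",cv2.resize(ims["side"][140:200,385:450],None,fx=9,fy=9,interpolation=2))
E
```

```text
time_s: 20.92
eef_pos: [574.7, 248.5, 159.1]
ee_rot: [-0.698, 0.698, -0.115, 0.115]
force: [-0.3, -0.6, -1.8]
grip_width: 0.508
t 20.92 pos [574.7 248.5 159.1] axes
 [[ 0.947  0.     0.322]
 [-0.322 -0.     0.947]
 [ 0.    -1.    -0.   ]] jawyaw 1.243 q [ 0.221  0.593  1.267 -0.     1.281 -1.022] f [-0.3 -0.6 -1.8] w 0.508
```

View pics/w15z.png

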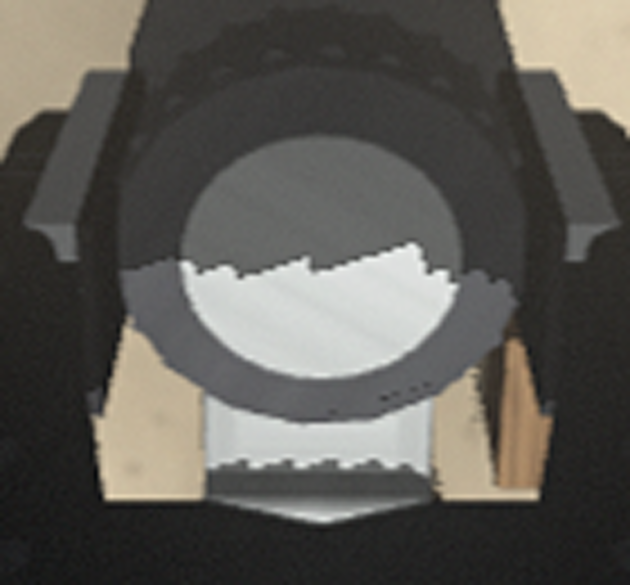

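View pics/s15z.png

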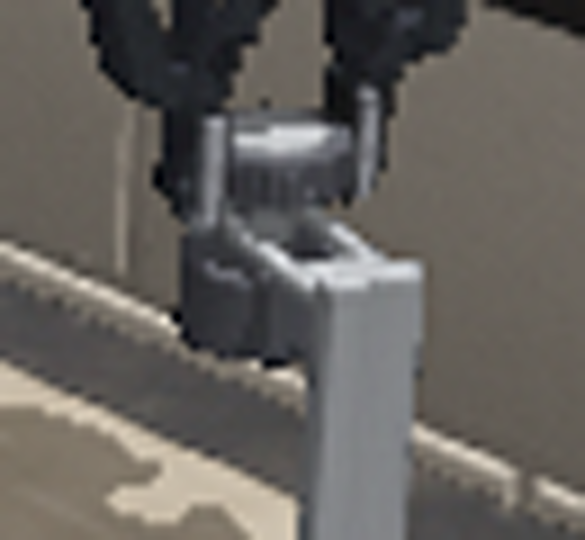

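```bash
python3 - <<'E'
from h import *
s,R=RT();p=s["eef_pos"];I=lambda w:np.round(R.inv().apply(np.array(w)-p),1)
print(I(ray("wrist",(321,324.6),160)),I(ray("wrist",(321,220+496/4.5),166)))
print("edges",I(ray("wrist",(250+204/4.5,220+440/4.5),160)),I(ray("wrist",(250+433/4.5,220+440/4.5),160)))
print("topfit throat",I((599,239.8,160)))
for h in(25,27): print(I(ray("wrist",(321.1,277.1),p[2]+h)))
E
```

```text
[53.5 -1.  -0.4] [52.2 -7.  -0.4]
edges [ 48.3  -0.9 -16.5] [48.2 -1.  15.3]
topfit throat [26.5 -0.9 -0.6]
[  2.7 -25.   -0.4]
[  1.4 -27.   -0.4]
```

```bash
python3 -m inch '[0.4,0,0,0,0,0,0.8,0,0,0,0,0,1.2,0,0,0,0,0,1.6,0,0,0,0,0,2,0,0,0,0,0,2.25,0,0,0,0,0,2.25,0,0,0,0,0,2.25,0,0,0,0,0]'; python3 -m inch '[0,0.15,0,0,0,0,0,0.3,0,0,0,0,0,0.45,0,0,0,0,0,0.6,0,0,0,0,0,0.6,0,0,0,0]'; python3 - <<'E'
from h import *
import cv2
st()
ims={}
for n in ["wrist","side"]:
    im=ctrl.capture(n);cv2.imwrite(f"pics/{n}16.png",im[:,:,::-1]);ims[n]=im[:,:,::-1]
cv2.imwrite("pics/w16z.png",cv2.resize(ims["wrist"][220:350,250:390],None,fx=4.5,fy=4.5,interpolation=2))
cv2.imwrite("pics/s16z.png",cv2.resize(ims["side"][140:200,385:450],None,fx=9,fy=9,interpolation=2))
E
```

```text
time_s: 21.68
eef_pos: [595.4, 241.6, 159.0]
ee_rot: [-0.698, 0.698, -0.115, 0.115]
force: [-0.0, -0.4, -2.0]
grip_width: 0.511
time_s: 22.1
eef_pos: [595.1, 241.7, 152.8]
ee_rot: [-0.698, 0.698, -0.115, 0.115]
force: [0.3, -0.0, -2.7]
grip_width: 0.513
t 22.1 pos [595.1 241.7 152.8] axes
 [[ 0.947 -0.001  0.321]
 [-0.321 -0.     0.947]
 [-0.001 -1.    -0.   ]] jawyaw 1.244 q [ 0.204  0.635  1.214  0.     1.294 -1.04 ] f [ 0.3 -0.  -2.7] w 0.513
```

View pics/w16z.png

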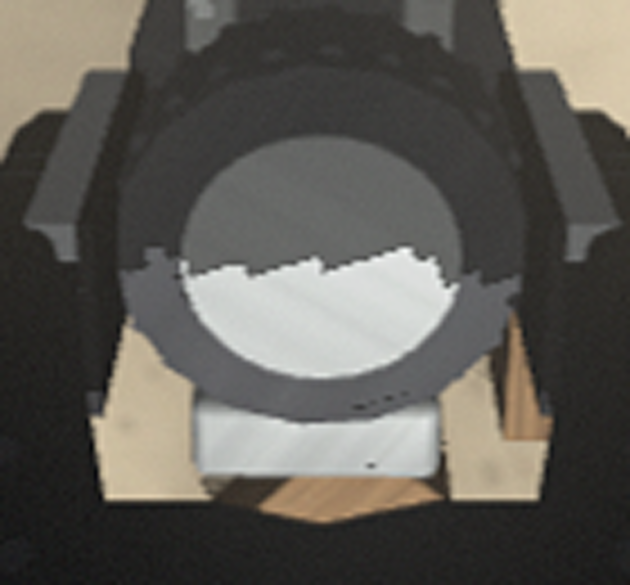

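View pics/s16z.png

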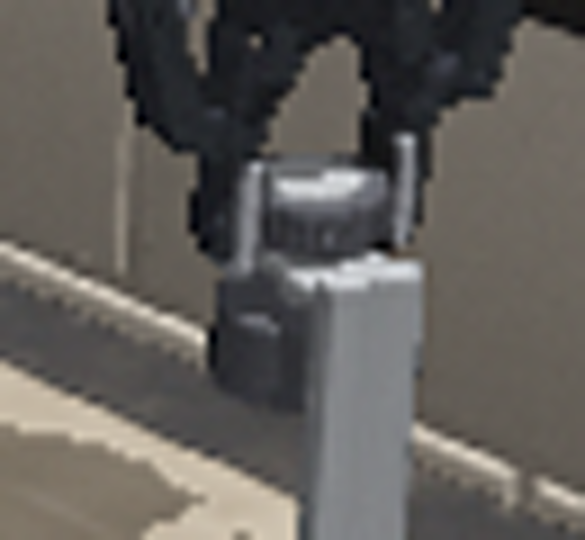

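```bash
python3 - <<'E'
from h import *
s,R=RT();p=s["eef_pos"];I=lambda w:np.round(R.inv().apply(np.array(w)-p),1)
a=I(ray("wrist",(321,220+473/4.5),166));print(a,"throat",a[0]-39, "topfit",I((599,239.8,160)))
print(I(ray("wrist",(250+195/4.5,220+440/4.5),166)),I(ray("wrist",(250+440/4.5,220+440/4.5),166)))
print("tips end (x=-27 rear edge)",I(ray("wrist",(250+203/4.5,220+20/4.5),165)),I(ray("wrist",(250+430/4.5,220+20/4.5),165)))
for h in(25,27): print(I(ray("wrist",(321.1,277.1),p[2]+h)))
E
```

```text
[ 42.9 -12.9  -0.4] throat 3.8999999999999986 topfit [ 4.2 -6.9 -0.6]
[ 37.8 -12.9 -16.3] [ 37.8 -12.9  14.9]
tips end (x=-27 rear edge) [-19.7 -11.9 -13.8] [-19.7 -11.9  12.2]
[  2.7 -25.   -0.4]
[  1.4 -27.   -0.4]
```

```bash
python3 -m inch '[0.05,0.1,0,0,0,0,0.05,0.2,0,0,0,0,0.05,0.2,0,0,0,0]'; python3 -m inch '[0,0.05,0,0,0,0,0,0.1,0,0,0,0,0,0.1,0,0,0,0]'; python3 -c "
from h import *
st()"
```

```text
time_s: 22.45
eef_pos: [595.7, 241.5, 151.0]
ee_rot: [-0.698, 0.698, -0.115, 0.115]
force: [0.1, -0.3, -1.2]
grip_width: 0.513
time_s: 22.7
eef_pos: [595.7, 241.6, 150.1]
ee_rot: [-0.698, 0.698, -0.115, 0.115]
force: [-0.2, -0.6, -2.6]
grip_width: 0.51
t 22.7 pos [595.7 241.6 150.1] axes
 [[ 0.947 -0.     0.321]
 [-0.321 -0.     0.947]
 [-0.    -1.    -0.   ]] jawyaw 1.244 q [ 0.203  0.638  1.216  0.     1.288 -1.041] f [-0.2 -0.6 -2.6] w 0.51
```

```bash
for i in 1; do python3 -m inch '[0,0.05,0,0,0,0,0,0.1,0,0,0,0,0,0.1,0,0,0,0]'|sed -n '2p;4p'; done; python3 -m inch '[0,0.05,0,0,0,0,0,0.1,0,0,0,0,0,0.1,0,0,0,0]'|sed -n '2p;4p'; python3 -c "
from h import *
import cv2
im=ctrl.capture('side')[:,:,::-1]
cv2.imwrite('pics/s17z.png',cv2.resize(im[140:200,385:450],None,fx=9,fy=9,interpolation=2))"
```

```text
eef_pos: [595.8, 241.6, 149.1]
force: [0.2, -0.1, -2.0]
eef_pos: [595.8, 241.6, 148.9]
force: [-3.2, -0.9, 4.2]
```

View pics/s17z.png

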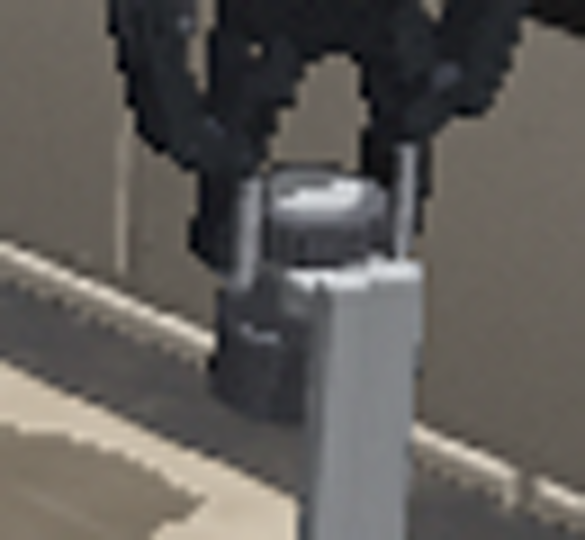

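```bash
python3 -c "
from h import *
import cv2
st()
im=ctrl.capture('wrist')[:,:,::-1]
cv2.imwrite('pics/w18z.png',cv2.resize(im[205:345,250:390],None,fx=4.2,fy=4.2,interpolation=2))
im=ctrl.capture('top')[:,:,::-1]
cv2.imwrite('pics/t18z.png',cv2.resize(im[130:230,170:270],None,fx=5,fy=5,interpolation=2))"
```

```text
t 23.25 pos [595.8 241.6 148.9] axes
 [[ 0.947  0.001  0.321]
 [-0.321  0.     0.947]
 [ 0.    -1.     0.   ]] jawyaw 1.244 q [ 0.203  0.639  1.217 -0.     1.285 -1.041] f [-3.9 -0.5  5.1] w 0.514
```

View pics/w18z.png

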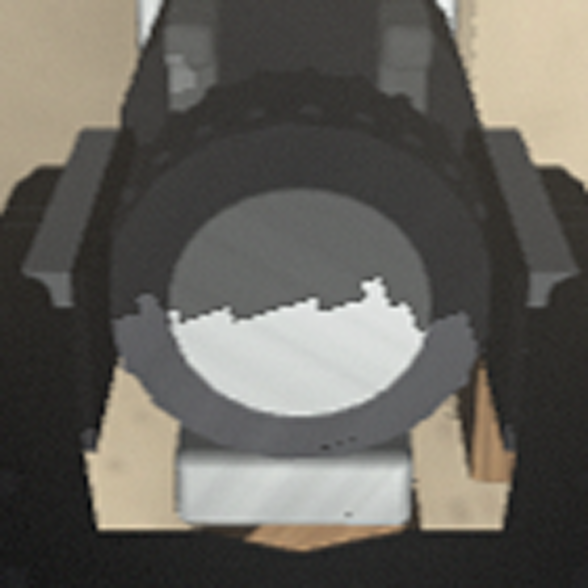

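View pics/t18z.png

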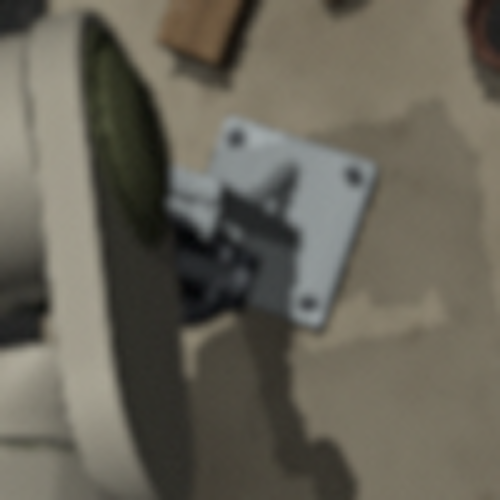

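```bash
python3 - <<'E'
from h import *
s,R=RT();p=s["eef_pos"];I=lambda w:np.round(R.inv().apply(np.array(w)-p),1)
for r in (25,57,105): print(r,[I(ray("wrist",(250+185/4.2,205+r/4.2),z))[0] for z in (160,165)])
print("upright back/top-front", [I(ray("wrist",(321,205+r/4.2),166))[0] for r in (522,455)])
T=I((599,239.8,160));print(T)
cap=2.0
for h in(19,24):
  for x in (-27,-33): print("tip",x,(proj("wrist",p+R.apply([T[0]+x,-(165-p[2]),-13]))-(250,205))*4.2)
  # head lower/upper front edge
  print(h,"head front top/bot",(proj("wrist",p+R.apply([cap-23,-(h+8),0]))-(250,205))*4.2,(proj("wrist",p+R.apply([cap-23,-(h-8),0]))-(250,205))*4.2)
  print("disc centre",(proj("wrist",p+R.apply([cap,-(h+8),0]))-(250,205))*4.2, "back rim",(proj("wrist",p+R.apply([cap+23,-(h+8),0]))-(250,205))*4.2)
E
```

```text
25 [np.float64(-26.8), np.float64(-28.7)]
57 [np.float64(-22.6), np.float64(-24.7)]
105 [np.float64(-16.2), np.float64(-18.5)]
upright back/top-front [np.float64(42.0), np.float64(31.1)]
[  3.6 -11.1  -0.7]
tip -27 [191.74249611  66.82881654]
tip -33 [190.33856261  19.01121082]
19 head front top/bot [302.34225098 125.64439669] [301.91361157  68.86822511]
disc centre [302.06287245 307.27414198] back rim [301.81088422 471.0968854 ]
tip -27 [191.74249611  66.82881654]
tip -33 [190.33856261  19.01121082]
24 head front top/bot [302.49822497 146.30419935] [302.03730924  85.25281262]
disc centre [302.20015612 333.55984976] back rim [301.93233789 501.81117497]
```

```bash
python3 -m inch '[0,0,0,0,0,0,0,0,0,0,0,0,0,0,0,0,0,0,0,0,0,0,0,0,0,0,0,0,0,0]' -0.5; python3 -c "
from h import *
import cv2
st()
im=ctrl.capture('wrist')[:,:,::-1]
cv2.imwrite('pics/w19z.png',cv2.resize(im[205:345,250:390],None,fx=4.2,fy=4.2,interpolation=2))
im=ctrl.capture('side')[:,:,::-1]
cv2.imwrite('pics/s19z.png',cv2.resize(im[140:200,385:450],None,fx=9,fy=9,interpolation=2))"
```

```text
time_s: 23.77
eef_pos: [595.8, 241.6, 148.0]
ee_rot: [0.698, -0.698, 0.115, -0.115]
force: [-0.0, 0.4, -0.4]
grip_width: 0.752
t 23.77 pos [595.8 241.6 148. ] axes
 [[ 0.947 -0.     0.321]
 [-0.321  0.     0.947]
 [-0.    -1.    -0.   ]] jawyaw 1.244 q [ 0.203  0.64   1.218  0.     1.284 -1.041] f [-0.   0.4 -0.4] w 0.752
```

View pics/w19z.png

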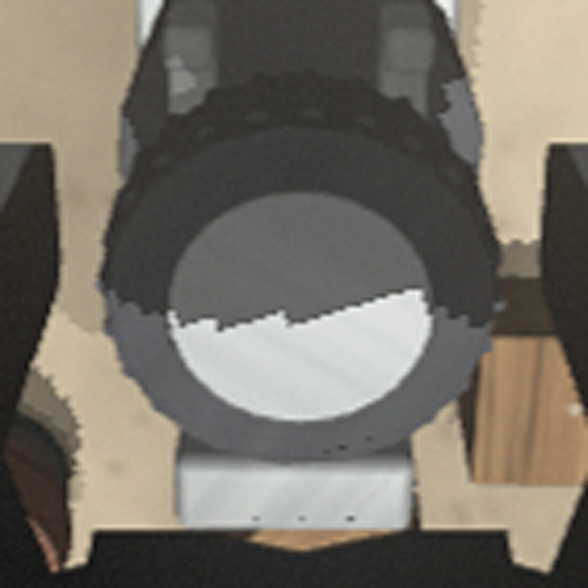

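View pics/s19z.png

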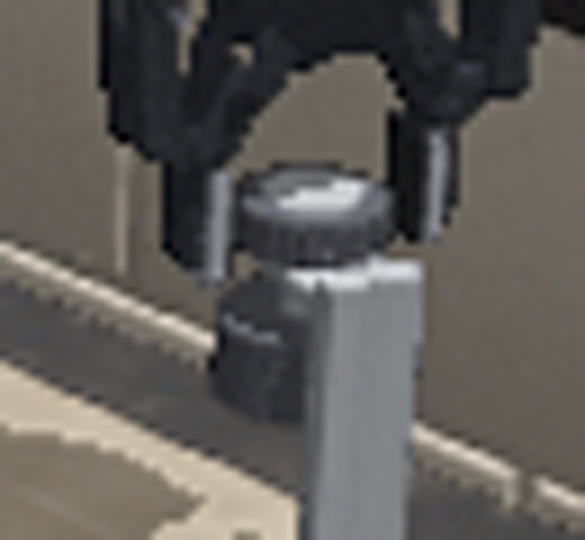

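```bash
python3 -m inch '[0,0,0,0,0,0,0,0,0,0,0,0,0,0,0,0,0,0,0,-0.5,0,0,0,0,0,-1.5,0,0,0,0,0,-3,0,0,0,0,0,-5,0,0,0,0,0,-8,0,0,0,0]' -1; python3 -m inch '[0,-2,0,0,0,0,0,-3,0,0,0,0,-1,-3,0,0,0,0,-3,-3,0,0,0,0,-5,-3,0,0,0,0,-6,-3,0,0,0,0,-6,-3,0,0,0,0,-6,-3,0,0,0,0]'; python3 -c "
from h import *
import cv2
st()
s=ctrl.capture('side')[:,:,::-1];w=ctrl.capture('wrist')[:,:,::-1];t=ctrl.capture('top')[:,:,::-1]
cv2.imwrite('pics/s20z.png',cv2.resize(s[130:240,290:450],None,fx=4.5,fy=4.5,interpolation=2))
cv2.imwrite('pics/w20.png',w)
cv2.imwrite('pics/t20.png',t)"
```

```text
time_s: 24.53
eef_pos: [595.1, 241.4, 228.1]
ee_rot: [-0.697, 0.698, -0.116, 0.114]
force: [-0.2, 0.3, -0.9]
grip_width: 0.999
time_s: 25.2
eef_pos: [539.0, 260.9, 258.4]
ee_rot: [0.698, -0.698, 0.115, -0.115]
force: [0.8, 0.6, 0.0]
grip_width: 1.003
t 25.2 pos [539.  260.9 258.4] axes
 [[ 0.947  0.     0.321]
 [-0.321 -0.     0.947]
 [ 0.    -1.     0.   ]] jawyaw 1.244 q [ 0.255  0.463  1.212 -0.     1.466 -0.989] f [0.8 0.6 0. ] w 1.003
```

View pics/s20z.png

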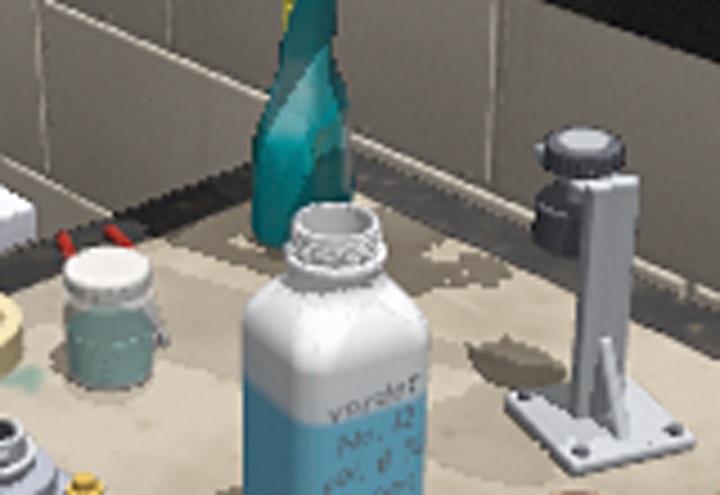

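View pics/w20.png

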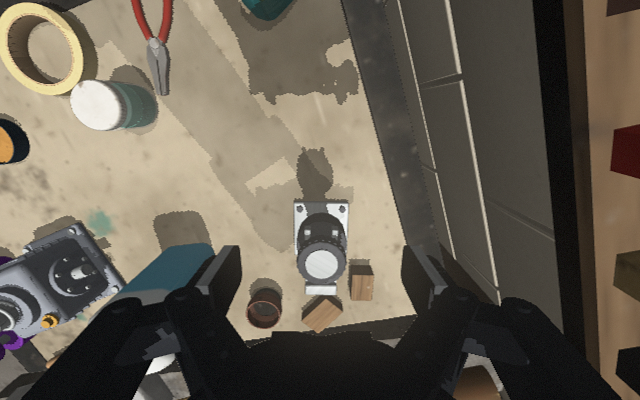

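```bash
python3 -c "
import cv2
a=cv2.imread('pics/w20.png');cv2.imwrite('pics/w20z.png',cv2.resize(a[190:310,270:380],None,fx=4.8,fy=4.8,interpolation=2))
from h import *
s=ctrl.capture('side')[:,:,::-1]
cv2.imwrite('pics/s21z.png',cv2.resize(s[150:200,400:440],None,fx=11,fy=11,interpolation=2))
"
```

```text
(no output)
```

View pics/w20z.png

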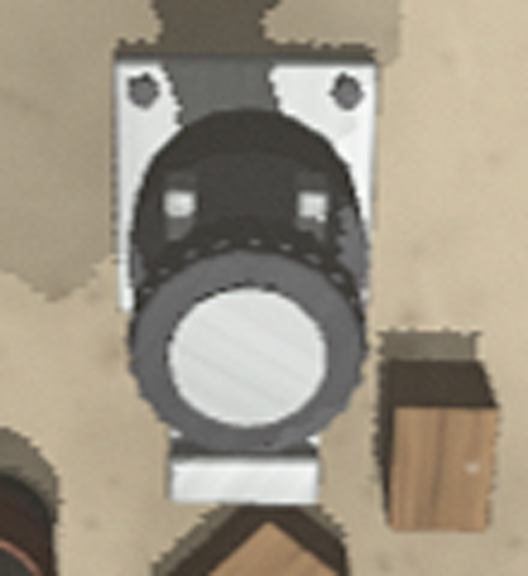

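View pics/s21z.png

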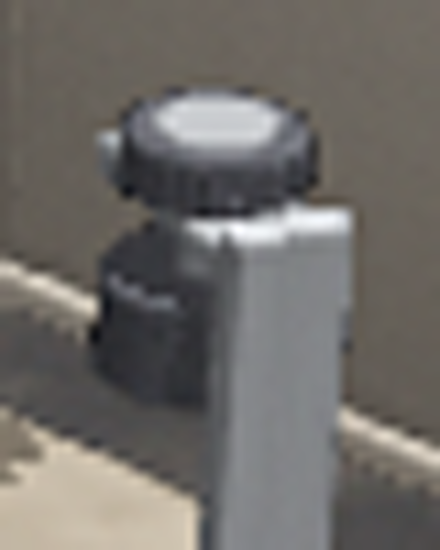

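```bash
python3 - <<'E'
from h import *
s,R=RT();p=s["eef_pos"];I=lambda w:np.round(R.inv().apply(np.array(w)-p),1)
W=lambda u,v,z:I(ray("wrist",(270+u/4.8,190+v/4.8),z))
print("disc",W(248,357,176),"head l/r",W(130,345,176),W(367,345,176))
print("tips",W(180,205,165),W(312,205,165),"upright back",W(170,500,166),W(318,500,166),"front",W(244,458,166))
print("tip pred bits",W(180,190,165),W(180,216,165))
E
```

```text
disc [60.9 81.9  0.1] head l/r [ 58.3  81.9 -22.6] [58.3 81.9 23. ]
tips [ 34.   92.9 -13.1] [34.  92.9 12.6] upright back [101.   91.9 -16.1] [101.   91.9  14.8] front [90.8 91.9 -0.6]
tip pred bits [ 30.8  92.9 -13.1] [ 36.3  92.9 -13.1]
```

```bash
python3 -c "
from rig import ctrl
print(ctrl.finish_job())"
```

```text
the job is handed in; nothing more can be done
None
```

I unscrewed the cap with one regrip, lifted it clear of the neck and hung it in the keeper fork. I handed the job in at about 25.5 s; the system gives no verdict.

**Last checks (wrist and side pictures, gripper withdrawn):**
- **Position:** the head centre is about 1–3 mm towards the open end from the throat's centre and about 0.5 mm off across the prongs.
- **Height:** contact came with the head centre about 8 mm above the prongs' top. That matches the head resting flat behind the raised ends.
- **Tilt:** none could be seen.
- **Stillness:** I did not measure the cap's speed, but it looked the same in side pictures taken a moment apart.
- **Clearance:** the gripper was fully open and about 110 mm above where it let go. The jar, tall bottle and crucible showed no sign of movement. I did not re-measure any bystander, and the tin was only partly in view.

**What went wrong or disagreed:**
- **Refused gripper-open call:** I mistyped a row when I first opened the gripper. The call was refused, so the cap was turned back about 1.6 rad while still gripped. The force stayed around 6 N, and I then regripped and unscrewed fully.
- **Side camera:** its positions differed from the top and wrist cameras by several millimetres, so I relied on those two and used the side view only for relative checks.
- **Seating force:** I felt about 4 N along the prongs when seating the cap, possibly the skirt touching the upright. It disappeared when I let go.

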